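# Lay a nozzle bottle down in the labelling jig

### The arm

A 7-joint arm with a two-finger parallel gripper is mounted at the origin on the work surface; the furniture and walls round the work are solid. World frame = base frame: x ahead of the robot, y to its left, z up, the work surface at z = 0. Lengths are in m, angles in rad, forces in N, time in s.
With the tool pointing down it reaches from about 0.425 to 0.925 m from the base axis. Payload 6.8 kg.
Tool frame: the origin (TCP) lies at the very end of the fingers, on their centre line; the grasp point (between the pads) lies 19 mm behind it; y points along the fingers, z is the direction in which the jaws open and shut, and the axes are right-handed (so a half turn about y gives the same grasp; the last joint's range is limited). The gripper opens to 85 mm and grips with 20 to 120 N. Pads are 22 mm wide; open, the fingers measure 114 mm over their backs; the gripper's body (76 mm by 85 mm) begins 54 mm behind the grasp point. The pads swing forward as they close: fully open they stand 13 mm farther back than shut.
Start: joints at [1.088, 0.477, 0.022, 1.555, -0.011, 1.109, -0.083], TCP at [0.247, -0.628, 0.231] pointing down, gripper open.
Joint ranges: [-2.96, 2.96], [-0.34, 2.1], [-1.41, 1.46], [0.24, 2.44], [-1.37, 4.51], [0.17, 1.92], [-2.96, 2.96]. Speed limits (rad/s): [2.39, 2.39, 3.14, 3.14, 3.14, 3.14, 3.14].

### API

Orientations are given as a rotation vector (axis times angle).
In Python, from bench import r gives the robot as it stands.
- The arm moves only by the tool drive_tool, never from a script. Its argument "series" is a list of rows, each a list of 7 numbers: the shift along the tool's x, y, z in mm, then the turn, a rotation vector about the tool's x, y, z in degrees, then the finger opening in mm, from 0 to 85.4. In form: [[tx, ty, tz, wx, wy, wz, grip], ...]. A call has 1 to 5 rows; each row is the pose to reach, as a shift and turn from the pose measured when the call began, along the tool's axes at that moment; what a row does not reach only later rows make up. A row lasts 1/10 s, in which the tool goes at most 50 mm and 8.59 degrees, less where a joint would pass 70% of its speed; a pose out of reach is approached as far as the arm can. A call with a gripper value outside its range is refused whole. The fingers move at their own pace and stop on an object; "squeeze" is the grip in N (left out, the last holds). Time passes only in rows, so rows that repeat a pose let the fingers close. It gives the time, the measured TCP pose, the force and the opening at its end, in the units of the state.
- r.get_obs(): the state, without advancing time (a new reading comes with each control period).
- r.grab_frame(name): name is "side" or "top"; returns a dict with "frame" (480x640x3 uint8, blue, green, red), "intrinsics" (3x3 intrinsics, pixels), "rvec" (rotation vector, rad) and "tvec" (3), from world to camera coordinates, as OpenCV has them. Camera axes: x right, y down, z forward; pixel columns grow to the right and rows downward; lengths in m; the calibration is good to about 2 mm. A picture is of the moment at which its call begins. There is no depth.
- r.hand_in(): hands the job in, once; it reports no verdict.
The state is a dict: "clock": time; "joints": joint angles; "qvel": joint speeds; "tau": joint torques, N m; "tcp_pos": TCP position; "orientation": TCP orientation; "contact_force": force on the tool from outside, world axes, zero at the start; "moment": the same for the moment, N m; "grip_width": finger opening in m.
Only numpy, scipy, OpenCV 4.12 (cv2) and the standard library are available. Lean on these libraries where they do the work, as an engineer would, in place of code of your own. Each camera call takes 0.05 s, during which the arm holds its last target.

### The job

Get the white squeeze bottle ready for its label. Using the fingers only to push and steady it, never squeezing or lifting it, tip the standing bottle over toward the open end of the wooden jig so that it comes down gently on its flat side between the rails (do not let it fall), and push it along until its foot is against the end stop. Then fold the hinged aluminium label frame fully down over it, leaving the things round about alone.

Things in the scene. Friction and masses are not known exactly. Their poses are not given: they have to be found in the camera images.
- jig: Fixed plywood labelling jig. Origin on the table under it; x runs along the nest to the end stop, z up. Nest floor 14 mm above the table, from x -90 mm (open end) to the stop's face at +85 mm; stop 32 mm high above the floor. Side rails 68 mm apart inside, 20 mm high above the floor, from x -77 to +83 mm. Base spans y -66 to +58 mm; the label frame is hinged along the -y side.
- jig_stop (a point): Middle of the end stop's face at the level of the nest floor (jig x = +85 mm, y = 0).
- bottle: Loose white flat bottle, 0.16 kg, upright near the stop. Origin: centre of its underside; z to the nozzle, x to the stop. Body 36 (x) x 62 (y) x 94 mm, shoulder to 102, black collar 27 mm wide to 122, slim nozzle 19 to 14 mm wide, 158 mm in all. Leaning over 0.3 rad it falls unless borne on its -x side. Lying home: underside at the stop, z to jig -x, x up, origin 18 mm above the nest floor.
- nozzle_tip (a point): Centre of the end face of the bottle's orange tip cap (cap 15 mm in diameter and 14 mm long), on its axis, 158 mm from its underside.
- foot_edge (a point): Middle of the bottle's bottom edge toward the jig's open end (bottle x -18 mm, z 0): the edge over which it tips; it stays down on the nest floor throughout.
- label_frame (a joint): Aluminium label frame's angle (rad): 0 = open, leaning 0.30 outward past upright; 1.87 = folded flat over the nest. Starts at 0 to 0.25. Stiff hinge (0.04 N m): it stays where left and takes about 1 N at the bar. Hinge line along jig x at jig y -53.5 mm, 56 mm above the table. Frame spans jig x -2 to +62 mm, reaches 88 mm from the hinge, 4 mm thick; folded, 4 mm above the lying bottle.
- frame_bar (a point): Middle of the frame's solid outer bar (64 x 22 mm, blue strip), 77 mm from the hinge line, at jig x +30 mm. Between bar and hinge is a 48 x 50 mm window.
- hardener: Bystander: clear bottle with black cap, 54 x 67 x 182 mm, standing to the left; origin at the centre of its underside.
- violet_vial: Bystander: violet pigment vial with white cap, 38 mm in diameter, 62 mm tall, standing; origin at the centre of its underside.
- tape: Bystander: roll of masking tape, 96 mm in diameter, 25 mm high, lying flat; origin at the centre of its underside.
- tint: Bystander: small brown jar with black cap, 34 mm in diameter, 40 mm tall; origin at the centre of its underside.

How it is judged:
On the way, in this order (a step that is already met when the one before it is completed fails the run):
1. the bottle lies on its flat side between the rails with its foot against the end stop (angle between bottle's own x axis and vertical below 0.08 rad and angle between the z axis of bottle and the x axis of jig, either way round below 0.08 rad and x of bottle in the frame of jig_stop above -0.004 m and z of bottle in the frame of jig_stop below 0.022 m), for 0.2 s.
2. the label frame is folded down over it (value of joint label_frame above 1.79 rad), for 0.2 s.
At the end, for the whole second after the job is handed in: The bottle lies still on its flat side between the rails (within 0.08 rad), its foot within 5 mm of the end stop, and the label frame is folded down to within 0.08 rad of flat (angle between bottle's own x axis and vertical below 0.08 rad and angle between the z axis of bottle and the x axis of jig, either way round below 0.08 rad and x of bottle in the frame of jig_stop above -0.005 m and z of bottle in the frame of jig_stop below 0.022 m and value of joint label_frame above 1.79 rad and linear speed of bottle below 0.02 m/s); the robot touches nothing.
It fails at once if the bottle falls or is thrown down (turns faster than 4 rad/s) (angular speed of bottle above 4 rad/s).
It fails at once if the bottle is lifted: its tipping edge is more than 14 mm above the nest floor (height (world z) of foot_edge above 0.028 m).
It fails at once if the bottle is squeezed: more than 6 N from the fingers while it stands or tips, or more than 35 N at any time ((contact force between the fingers and bottle above 6 N and angle between bottle's own x axis and vertical above 0.2 rad) or contact force between the fingers and bottle above 35 N).
It fails at once if a bystander is moved more than 20 mm (distance of any of hardener, violet_vial, tape, tint from where it was at the start of the episode above 0.02 m).
It also fails if it takes over 67 s, if anything falls off the work surface, if the arm or the gripper's body presses on something with over 40 N, if the wrist force passes 120 N, or if a joint passes its speed limit or range.

## Working session

There is one attempt and no reset: what is moved stays moved. The work goes in short steps, Python scripts to look and compute and a tool call to move; the robot and the scene stay as the last step left them, time stands still between calls to the robot, and variables do not carry over. Pictures are saved under pics/ and viewed, and the job is handed in when it is done.

Besides the shell and the picture viewer there is one more tool, called by a JSON object that holds its "api" and its "payload", one argument or row to a line. drive_tool: Moves the arm, as the interface text tells. Its arguments: {"type":"object","properties":{"series":{"type":"array","items":{"type":"array","items":{"type":"number"}}},"squeeze":{"type":"number"}},"required":["series"]}

```bash
ls; mkdir -p pics; python3 - <<'E'
from bench import r
import cv2
for n in ("side","top"):
    d=r.grab_frame(n); cv2.imwrite(f"pics/{n}0.png",d["frame"]); print(n,d["intrinsics"],d["rvec"],d["tvec"])
print(r.get_obs())
E
```

```text
pics
side [[563.20086846   0.         319.11912012]
 [  0.         563.20086846 233.77883327]
 [  0.           0.           1.        ]] [ 0.45489083 -2.61694538  1.37039757] [0.46771104 0.13231949 1.31584731]
top [[584.69857108   0.         333.9383895 ]
 [  0.         584.69857108 249.66369676]
 [  0.           0.           1.        ]] [ 2.14112617 -2.18561663  0.14963256] [0.10769482 0.46703755 1.70642214]
{'clock': 0.1, 'joints': array([ 1.08792087,  0.47776063,  0.02233111,  1.55633179, -0.01149452,
        1.10930382, -0.08309112]), 'qvel': array([-0.00111373, -0.00065652,  0.00023287, -0.00195572, -0.0006797 ,
        0.00032989,  0.0006572 ]), 'tau': array([ 3.39767692e-03, -5.97763467e+01,  1.61253210e+00, -2.81956851e+01,
        1.26213711e-02,  5.04552459e-03, -2.21426248e-06]), 'tcp_pos': array([ 0.24689507, -0.6276586 ,  0.23040253]), 'orientation': array([-0.38287999,  2.01837183, -2.01504873]), 'contact_force': array([-0.20321838, -0.52645211,  0.23581373]), 'moment': array([ 0.01581038, -0.03238067,  0.02722259]), 'grip_width': 0.08591001650758032}
```

View pics/side0.png

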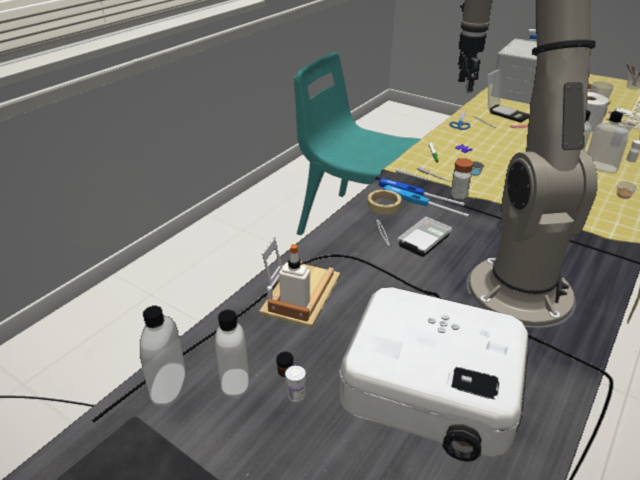

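View pics/top0.png

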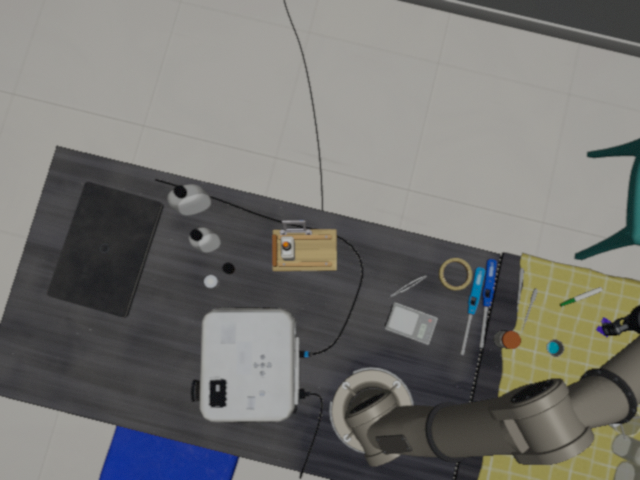

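```bash
cat > h.py <<'E'
import numpy as np, cv2
from bench import r
from scipy.spatial.transform import Rotation as R
def cam(d):
    Rm=cv2.Rodrigues(np.array(d["rvec"],float))[0]; return np.array(d["intrinsics"]),Rm,np.array(d["tvec"]).ravel()
def ray(d,u,v,z):
    K,Rm,t=cam(d); c=-Rm.T@t; w=Rm.T@np.linalg.inv(K)@np.array([u,v,1.]); s=(z-c[2])/w[2]; return c+s*w
def proj(d,P):
    K,Rm,t=cam(d); p=K@(Rm@np.atleast_2d(P).T+t[:,None]); return (p[:2]/p[2]).T
def crop(d,name,x0,y0,w,h,s):
    im=d["frame"][y0:y0+h,x0:x0+w]; cv2.imwrite(name,cv2.resize(im,None,fx=s,fy=s,interpolation=cv2.INTER_CUBIC))
E
python3 - <<'E'
from h import *
d=r.grab_frame("top"); crop(d,"pics/t1.png",255,205,100,75,8)
d2=r.grab_frame("side"); crop(d2,"pics/s1.png",240,225,120,100,6)
for dd in(d,d2):
    K,Rm,t=cam(dd); print(-Rm.T@t)
for p in [(273,231),(336,229),(337,270),(273,272)]: print(ray(d,*p,0.014))
E
```

```text
[0.25404023 0.12395329 1.74977082]
[0.10870539 1.10550491 0.85659691]
[0.53099793 0.27945146 0.014     ]
[0.5334147  0.09031993 0.014     ]
[0.40973317 0.09003309 0.014     ]
[0.40761541 0.28048783 0.014     ]
```

View pics/t1.png

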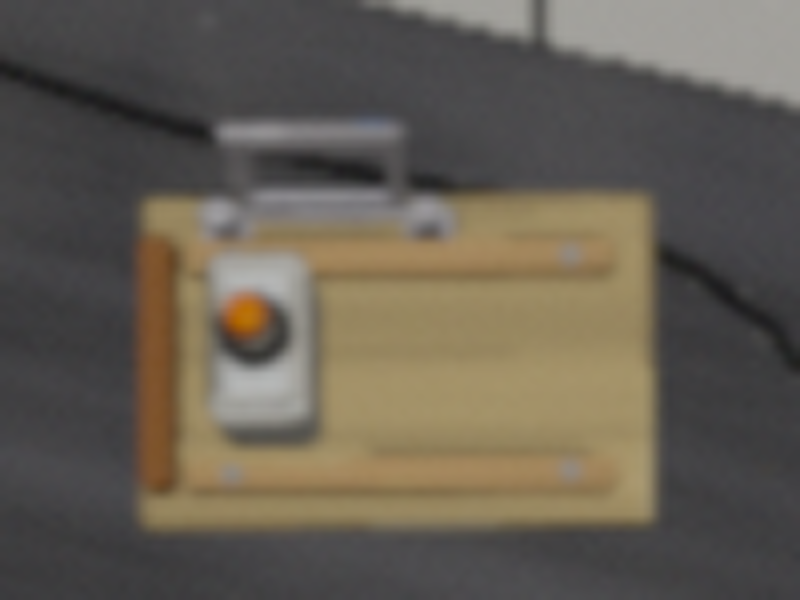

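View pics/s1.png

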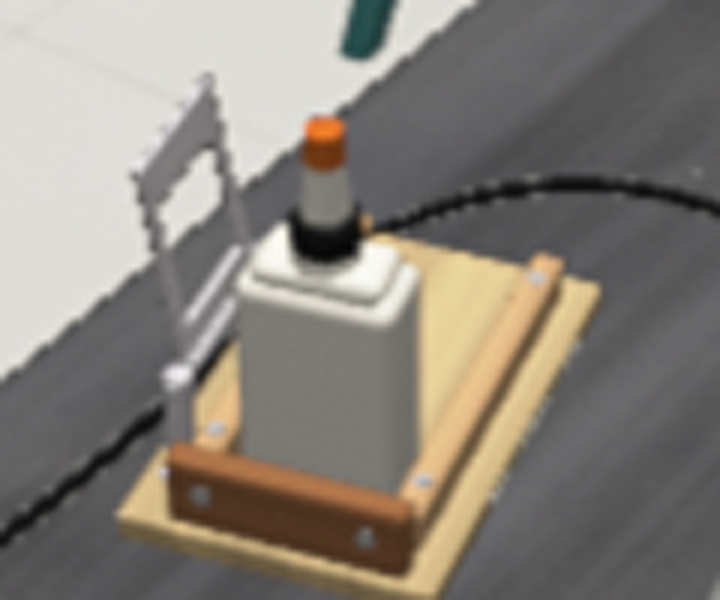

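```bash
cat >> h.py <<'E'
JO=None
E
python3 - <<'E'
from h import *
d=r.grab_frame("top"); d2=r.grab_frame("side")
P=[ray(d,255+(u+.5)/8-.5,205+(v+.5)/8-.5,0.014)[:2] for u,v in [(143,197),(653,193),(655,522),(140,526)]]
P=np.array(P);print(P)
xa=(P[0]-P[1]+P[3]-P[2]); xa/=np.linalg.norm(xa); ya=(P[3]-P[0]+P[2]-P[1]); ya/=np.linalg.norm(ya)
print("x axis",xa,np.degrees(np.arctan2(xa[1],xa[0])),"y",ya, np.degrees(np.arctan2(ya[1],ya[0])))
print([np.linalg.norm(P[i]-P[(i+1)%4]) for i in range(4)])
x=xa-np.array([0,0]); th=(np.arctan2(xa[1],xa[0])+np.arctan2(ya[1],ya[0])-np.pi/2)
# th avg
thx=np.arctan2(xa[1],xa[0]); thy=np.arctan2(ya[1],ya[0])-np.pi/2
if thy<-np.pi: thy+=2*np.pi
if thy-thx>3: thy-=2*np.pi
if thy-thx<-3: thy+=2*np.pi
th=(thx+thy)/2; print("th",np.degrees(th),np.degrees(thx),np.degrees(thy))
c,s=np.cos(th),np.sin(th); X=np.array([c,s]);Y=np.array([-s,c])
mid=(P[1]+P[2])/2  # x=-90,y=-4
O=mid+90*1e-3*X+4e-3*Y; print("jig O",O)
J=lambda x,y,z:np.r_[O+X*x+Y*y,z]
# overlay check
def draw(dd,n,box,sc):
    im=cv2.resize(dd["frame"][box[1]:box[1]+box[3],box[0]:box[0]+box[2]],None,fx=sc,fy=sc,interpolation=cv2.INTER_CUBIC)
    def L(a,b,col):
        p=(proj(dd,np.array([a,b]))-box[:2]+.5)*sc
        cv2.line(im,tuple(int(v) for v in p[0]),tuple(int(v) for v in p[1]),col,1)
    for y0,x0,x1 in[(-34,-77,83),(34,-77,83)]: L(J(x0/1e3,y0/1e3,.034),J(x1/1e3,y0/1e3,.034),(0,0,255))
    L(J(.085,-.034,.046),J(.085,.034,.046),(0,255,0));L(J(-.09,-.066,.014),J(-.09,.058,.014),(255,0,0));L(J(-.09,-.066,.014),J(.085,-.066,.014),(255,0,0))
    for xb in(.03,.035,.04,.045,.05,.055,.06):
      p=(proj(dd,J(xb,0,.172))[0]-box[:2]+.5)*sc; cv2.circle(im,tuple(int(v) for v in p),3,(255,0,255),-1)
    cv2.imwrite(n,im)
draw(d,"pics/t2.png",(255,205,100,75),8); draw(d2,"pics/s2.png",(240,225,120,100),6)
# nozzle tip
for u,v in[(245,316)]: 
    q=ray(d,255+(u+.5)/8-.5,205+(v+.5)/8-.5,.172)[:2]-O; print("tip top",q@X,q@Y)
q=ray(d2,240+(325.5)/6-.5,225+(124.5)/6-.5,.172)[:2]-O; print("tip side",q@X,q@Y)
# body top footprint z=.014+.094..: corners of white at crop
for u,v in[(212,255),(305,255),(305,425),(215,425)]:
    q=ray(d,255+(u+.5)/8-.5,205+(v+.5)/8-.5,.108)[:2]-O; print("body",q@X,q@Y)
# frame top bar outer edge: at 88mm
for u,v in[(218,122),(402,122)]:
    for th_ in(0,.1,.2,.25):
        a=.3-th_; z=.056+.088*np.cos(a)
        q=ray(d,255+(u+.5)/8-.5,205+(v+.5)/8-.5,z)[:2]-O; print(th_,"bar",q@X,q@Y,"pred y",-.0535-.088*np.sin(a))
for u,v in[(137,180),(208,80)]:
    for th_ in(0,.1,.2,.25):
        a=.3-th_; z=.056+.088*np.cos(a)
        q=ray(d2,240+(u+.5)/6-.5,225+(v+.5)/6-.5,z)[:2]-O; print(th_,"sbar",q@X,q@Y,"pred y",-.0535-.088*np.sin(a))
E
```

```text
[[0.53653513 0.28109108]
 [0.53435442 0.08973569]
 [0.41032748 0.09169656]
 [0.41270748 0.28323064]]
x axis [0.01191046 0.99992907] 89.317564576668 y [-0.99986318  0.01654144] 179.05220203439092
[np.float64(0.19136781369141917), np.float64(0.12404243609973899), np.float64(0.1915488606752921), np.float64(0.12384613562753277)]
th 89.18488330552945 89.317564576668 89.05220203439092
jig O [0.46962169 0.18076392]
tip top 0.05171864323364044 0.0011661111846912027
tip side 0.051636521463633005 -0.00017523294606860672
body 0.06799835727207662 -0.029372978288048773
body 0.03506973432783038 -0.02919925610183992
body 0.034969619441062375 0.03142515954660078
body 0.06669165624248895 0.031243304344621074
0 bar 0.06360369414495469 -0.0714656373182984 pred y -0.07950577818619788
0.1 bar 0.0634367605840735 -0.07107868393365764 pred y -0.07098290110996539
0.2 bar 0.06333592856966107 -0.07084495448434196 pred y -0.06228534066492088
0.25 bar 0.06331064160023442 -0.0707863390785764 pred y -0.05789816689581969
0 bar -0.0005191695740003773 -0.07115045896191619 pred y -0.07950577818619788
0.1 bar -0.0005994117407997197 -0.07076393168505529 pred y -0.07098290110996539
0.2 bar -0.0006478800013249697 -0.0705304596154156 pred y -0.06228534066492088
0.25 bar -0.0006600350240050859 -0.07047190875613389 pred y -0.05789816689581969
0 sbar 0.06579463529593411 -0.06670825562177733 pred y -0.07950577818619788
0.1 sbar 0.0683875619789621 -0.06536962296073007 pred y -0.07098290110996539
0.2 sbar 0.06995375405737606 -0.06456105560579437 pred y -0.06228534066492088
0.25 sbar 0.07034652862836817 -0.06435828054369934 pred y -0.05789816689581969
0 sbar 0.0009667049894478589 -0.06835823794633283 pred y -0.07950577818619788
0.1 sbar 0.0037565280667291577 -0.06701459393340775 pred y -0.07098290110996539
0.2 sbar 0.005441650454652667 -0.06620299959754544 pred y -0.06228534066492088
0.25 sbar 0.005864250742387284 -0.0659994654196618 pred y -0.05789816689581969
```

```bash
sleep 1; ls pics
```

```text
s1.png
s2.png
side0.png
t1.png
t2.png
top0.png
```

View pics/t2.png

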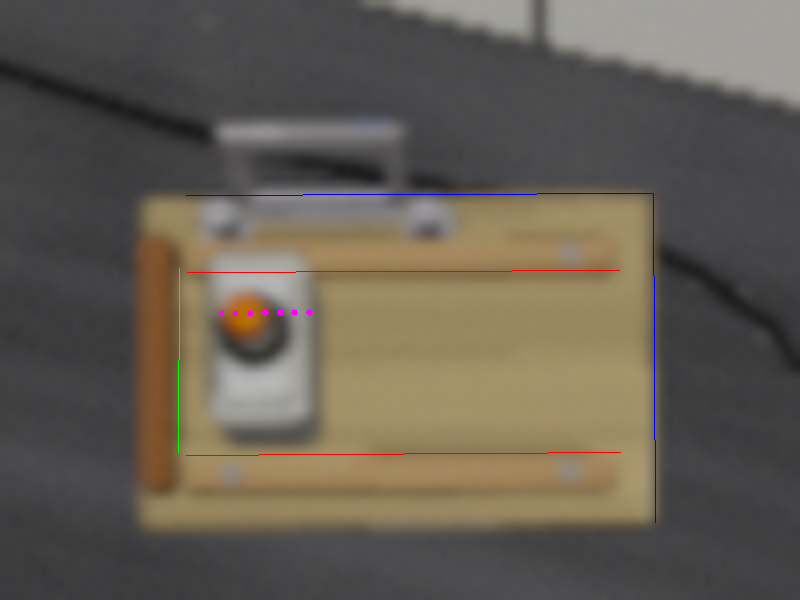

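View pics/s2.png

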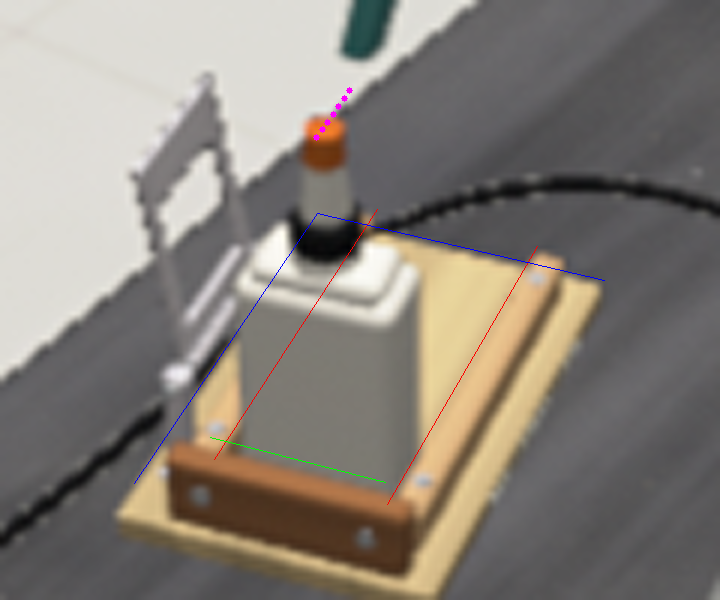

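```bash
cat >> h.py <<'E'
O=np.array([.4696,.1808]); TH=np.radians(89.2)
X=np.array([np.cos(TH),np.sin(TH),0]);Y=np.array([-np.sin(TH),np.cos(TH),0]);Z=np.array([0,0,1.])
def J(x,y,z): return np.r_[O,0]+(X*x+Y*y+Z*z)/1000   # jig mm -> world
def tojig(p): q=p-np.r_[O,0]; return np.array([q@X,q@Y,q@Z])*1000
def ori(phi,s=1,about=0):
    """tool tilt phi deg toward +jig x (points down and to +x); opening in jig x-z plane, z_t=s*(cos,0,sin)"""
    p=np.radians(phi); y=X*np.sin(p)-Z*np.cos(p); z=s*(X*np.cos(p)+Z*np.sin(p)); return np.c_[np.cross(y,z),y,z]
def state():
    o=r.get_obs(); return o,np.array(o["tcp_pos"]),R.from_rotvec(o["orientation"]).as_matrix()
def to(p,Rt):
    o,p0,R0=state(); sh=R0.T@(p-p0)*1000; w=np.degrees(R.from_matrix(R0.T@Rt).as_rotvec()); return np.round(np.r_[sh,w],1)
def rep():
    o,p,Rm=state(); print("t",round(o["clock"],2),"jig",tojig(p).round(1),"y_t",[round(Rm[:,1]@a,3) for a in(X,Y,Z)],"z_t",[round(Rm[:,2]@a,3) for a in(X,Y,Z)],"F",np.round([o["contact_force"]@a for a in (X,Y,Z)],2),"g",round(o["grip_width"]*1000,1),"q",np.round(o["joints"],2))
E
python3 - <<'E'
from h import *
rep(); o,p,Rm=state(); print(Rm.round(3))
for s in(1,-1): print(to(np.array([.5,-.25,.27]),ori(0,s)),to(J(-60,0,270),ori(0,s)))
E
```

```text
t 0.3 jig [-811.8  211.3  230.9] y_t [np.float64(0.001), np.float64(0.0), np.float64(-1.0)] z_t [np.float64(-0.925), np.float64(-0.379), np.float64(-0.001)] F [ 0.16 -0.66  0.12] g 85.2 q [ 1.09  0.48  0.02  1.56 -0.01  1.11 -0.08]
[[-0.931 -0.     0.366]
 [-0.366  0.001 -0.931]
 [ 0.    -1.    -0.001]]
[-3.738e+02 -3.890e+01 -2.592e+02  0.000e+00 -1.577e+02 -1.000e-01] [-4.805e+02 -3.870e+01 -6.157e+02  0.000e+00 -1.577e+02 -1.000e-01]
[-373.8  -38.9 -259.2    0.    22.3    0. ] [-480.5  -38.7 -615.7    0.    22.3    0. ]
```

{"api": "drive_tool", "payload": {
  "series": [
    [-374, -39, -259, 0, 22, 0, 85],
    [-374, -39, -259, 0, 22, 0, 85],
    [-374, -39, -259, 0, 22, 0, 85],
    [-374, -39, -259, 0, 22, 0, 85],
    [-374, -39, -259, 0, 22, 0, 85]
  ]
}}

```text
clock: 0.8
tcp_pos: [0.3866, -0.4194, 0.2529]
orientation: [-0.01, -2.217, 2.216]
contact_force: [1.0, -0.7, 1.4]
grip_width: 0.085
```

{"api": "drive_tool", "payload": {
  "series": [
    [-130, 0, -210, 0, 0, 0, 85],
    [-130, 0, -210, 0, 0, 0, 85],
    [-130, 0, -210, 0, 0, 0, 85],
    [-130, 0, -210, 0, 0, 0, 85],
    [-130, 0, -210, 0, 0, 0, 85]
  ]
}}

```text
clock: 1.3
tcp_pos: [0.5194, -0.2086, 0.2532]
orientation: [-0.011, -2.217, 2.217]
contact_force: [1.5, 0.0, 0.6]
grip_width: 0.0851
```

```bash
python3 - <<'E'
from h import *
rep(); print(to(J(-120,0,290),ori(0,-1)), to(J(-120,0,290),ori(45,-1)))
E
```

```text
t 1.3 jig [-388.7  -55.2  253.2] y_t [np.float64(-0.0), np.float64(-0.001), np.float64(-1.0)] z_t [np.float64(-1.0), np.float64(-0.005), np.float64(0.0)] F [ 0.05 -1.55  0.62] g 85.1 q [ 0.37  0.27 -0.12  1.8   0.04  1.07 -1.34]
[  53.9  -36.8 -269.    -0.     0.3   -0. ] [ 5.39e+01 -3.68e+01 -2.69e+02 -4.50e+01  3.00e-01  1.00e-01]
```

{"api": "drive_tool", "payload": {
  "series": [
    [50, -37, -269, -45, 0, 0, 85],
    [50, -37, -269, -45, 0, 0, 85],
    [50, -37, -269, -45, 0, 0, 85],
    [50, -37, -269, -45, 0, 0, 85],
    [50, -37, -269, -45, 0, 0, 85]
  ]
}}

```text
clock: 1.8
tcp_pos: [0.4769, 0.0347, 0.2877]
orientation: [-0.017, -2.882, 1.245]
contact_force: [-0.4, 0.5, -1.0]
grip_width: 0.0852
```

```bash
python3 - <<'E'
from h import *
rep(); print(to(J(-120,0,290),ori(60,-1)))
E
```

```text
t 1.8 jig [-146.    -9.4  287.7] y_t [np.float64(0.685), np.float64(0.0), np.float64(-0.728)] z_t [np.float64(-0.728), np.float64(-0.004), np.float64(-0.685)] F [ 0.45  0.42 -0.98] g 85.2 q [ 0.51  0.26 -0.3   1.96 -0.71  1.21 -1.  ]
[  9.3  16.2 -20.5 -16.7   0.2   0. ]
```

```bash
python3 - <<'E'
from h import *
print(to(J(-150,0,100),ori(65,-1)))
E
```

```text
[ 9.900e+00  1.340e+02  1.315e+02 -2.170e+01  2.000e-01  1.000e-01]
```

{"api": "drive_tool", "payload": {
  "series": [
    [10, 134, 131, -21.7, 0, 0, 60],
    [10, 134, 131, -21.7, 0, 0, 60],
    [10, 134, 131, -21.7, 0, 0, 60],
    [10, 134, 131, -21.7, 0, 0, 60],
    [10, 134, 131, -21.7, 0, 0, 60]
  ]
}}

```text
clock: 2.3
tcp_pos: [0.4652, 0.0311, 0.0961]
orientation: [-0.017, -3.06, 0.674]
contact_force: [0.7, 0.9, 0.3]
grip_width: 0.0599
```

```bash
python3 - <<'E'
from h import *
rep()
d=r.grab_frame("side"); crop(d,"pics/s3.png",220,180,160,120,5)
d=r.grab_frame("top"); crop(d,"pics/t3.png",240,190,160,120,5)
E
```

```text
t 2.3 jig [-149.8    2.3   96.1] y_t [np.float64(0.907), np.float64(0.004), np.float64(-0.42)] z_t [np.float64(-0.42), np.float64(0.005), np.float64(-0.907)] F [ 0.88 -0.72  0.33] g 59.9 q [ 0.66  0.78 -0.32  2.03 -0.91  1.13 -0.47]
```

View pics/s3.png

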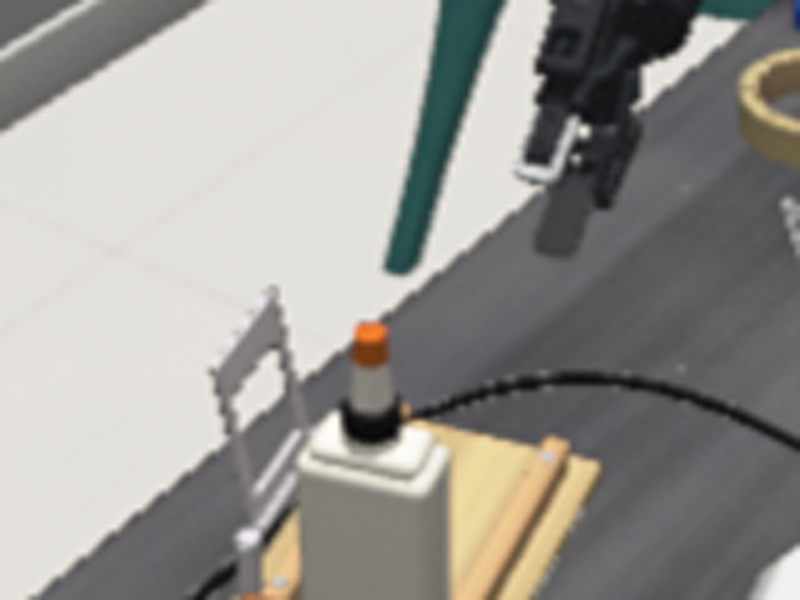

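View pics/t3.png

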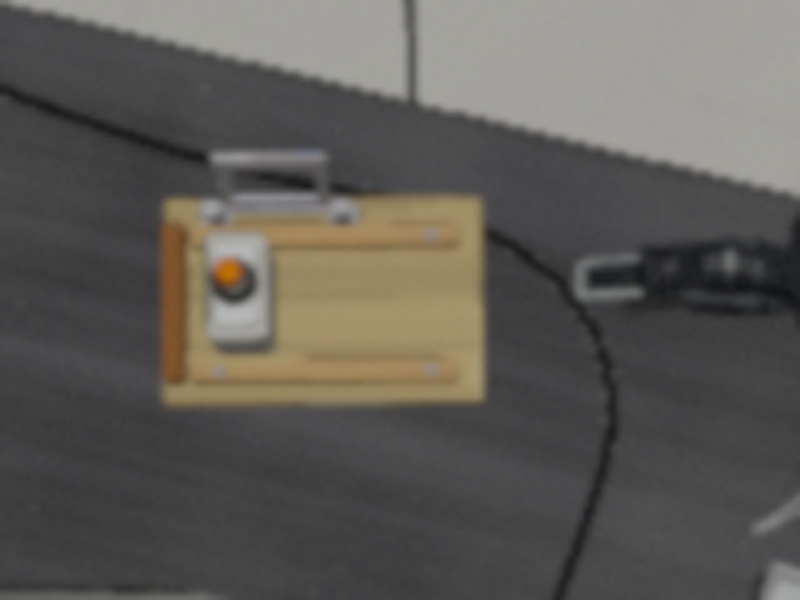

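```bash
python3 - <<'E'
from h import *
o,p,Rm=state(); d=r.grab_frame("top"); d2=r.grab_frame("side")
for off in(30,37,44):
  for b in(0,5,10):
    q=p-Rm[:,2]*off/1e3-Rm[:,1]*b/1e3; print(off,b,(proj(d,q)[0]-(240,190))*5+2,(proj(d2,q)[0]-(220,180))*5+2)
E
```

```text
30 0 [570.23623155 278.45809152] [524.46033905 184.78561539]
30 5 [578.51301445 277.89747915] [527.73811305 176.19431353]
30 10 [586.81041062 277.33547057] [531.00466116 167.6324356 ]
37 0 [565.46278621 277.03578941] [522.53001934 176.71118612]
37 5 [573.76583505 276.47121848] [525.82565045 168.09570875]
37 10 [582.08964321 275.905236  ] [529.10994456 159.50986871]
44 0 [560.6520713 275.6023824] [520.5824784  168.56472127]
44 5 [568.98154472 275.03380805] [523.89615545 159.92497777]
44 10 [577.33192502 274.46380658] [527.19838275 151.31508718]
```

```bash
python3 - <<'E'
from h import *
print(to(J(-60,0,280),ori(30,-1)),to(J(-150,0,230),ori(30,-1)))
E
```

```text
[-4.000e-01  5.800e+00 -1.985e+02  3.490e+01  5.000e-01 -1.000e-01] [ 3.000e-01 -5.450e+01 -1.151e+02  3.490e+01  5.000e-01 -1.000e-01]
```

{"api": "drive_tool", "payload": {
  "series": [
    [0, -27, -60, 17, 0.5, 0, 60],
    [0, -54, -115, 35, 0.5, 0, 60],
    [0, -54, -115, 35, 0.5, 0, 60],
    [0, 5.8, -198, 35, 0.5, 0, 60],
    [0, 5.8, -198, 35, 0.5, 0, 60]
  ]
}}

```text
clock: 3.0
tcp_pos: [0.4692, 0.1165, 0.2823]
orientation: [0.031, 2.712, -1.579]
contact_force: [1.1, 0.4, 0.1]
grip_width: 0.0601
```

```bash
python3 - <<'E'
from h import *
rep();print(to(J(51.5,0,280),ori(0,-1)))
E
```

```text
t 3.0 jig [-64.3  -0.5 282.3] y_t [np.float64(0.494), np.float64(-0.012), np.float64(-0.869)] z_t [np.float64(-0.87), np.float64(-0.005), np.float64(-0.494)] F [ 0.43 -1.11  0.07] g 60.1 q [ 0.24  0.14 -0.3   2.01 -0.56  1.02 -1.34]
[  0.7  59.2 -99.5  29.6   0.1  -0.7]
```

{"api": "drive_tool", "payload": {
  "series": [
    [0, 20, -40, 10, 0, -0.3, 60],
    [0, 40, -75, 20, 0, -0.5, 60],
    [1, 59, -99.5, 29.6, 0, -0.7, 60],
    [1, 59, -99.5, 29.6, 0, -0.7, 60],
    [1, 59, -99.5, 29.6, 0, -0.7, 60]
  ]
}}

```text
clock: 3.5
tcp_pos: [0.4681, 0.2397, 0.2849]
orientation: [0.013, 2.218, -2.217]
contact_force: [0.3, -0.2, 0.1]
grip_width: 0.0598
```

```bash
python3 - <<'E'
from h import *
rep();print(to(J(51.5,0,144),ori(0,-1)))
d=r.grab_frame("side"); crop(d,"pics/s4.png",220,180,160,120,5)
d=r.grab_frame("top"); crop(d,"pics/t4.png",240,190,160,120,5)
E
```

```text
t 3.5 jig [ 58.9   2.3 284.9] y_t [np.float64(0.001), np.float64(-0.01), np.float64(-1.0)] z_t [np.float64(-1.0), np.float64(-0.012), np.float64(-0.0)] F [-0.21 -0.34  0.08] g 59.8 q [-0.24  0.21 -0.41  1.83  0.1   1.12 -2.26]
[ -0.8 140.9   7.5   0.    0.7  -0.6]
```

View pics/s4.png

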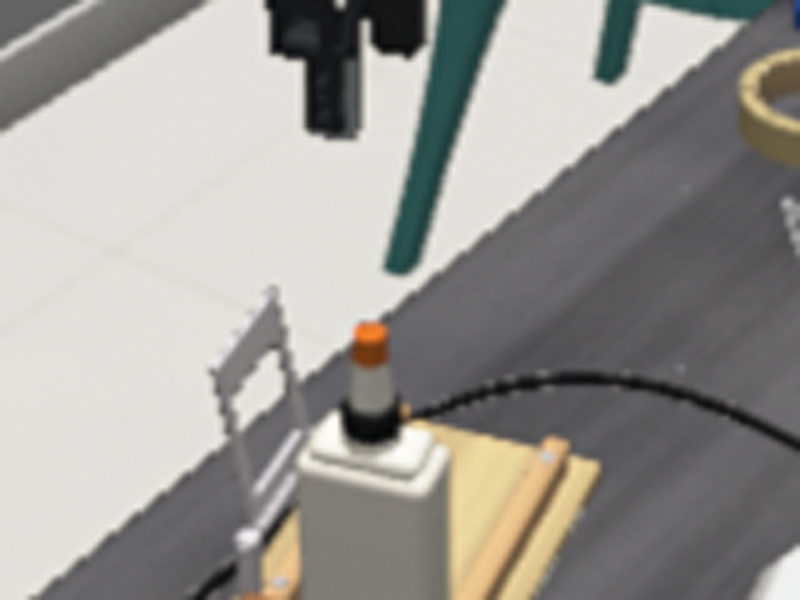

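View pics/t4.png

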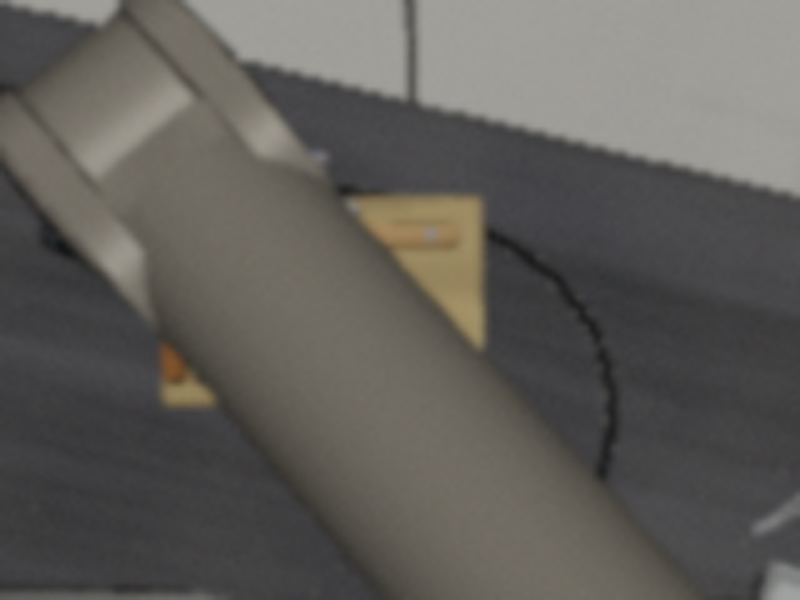

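{"api": "drive_tool", "payload": {
  "series": [
    [-0.8, 20, 7.5, 0, 0.7, -0.6, 60],
    [-0.8, 40, 7.5, 0, 0.7, -0.6, 60],
    [-0.8, 60, 7.5, 0, 0.7, -0.6, 60],
    [-0.8, 80, 7.5, 0, 0.7, -0.6, 60],
    [-0.8, 80, 7.5, 0, 0.7, -0.6, 60]
  ]
}}

```text
clock: 4.1
tcp_pos: [0.4686, 0.2262, 0.2026]
orientation: [-0.015, -2.209, 2.208]
contact_force: [0.2, 0.5, 0.7]
grip_width: 0.0598
```

```bash
python3 - <<'E'
from h import *
rep();print(to(J(51.5,0,144),ori(0,-1)))
d=r.grab_frame("side"); crop(d,"pics/s5.png",220,180,160,120,5)
E
```

```text
t 4.1 jig [ 45.4   1.6 202.6] y_t [np.float64(0.001), np.float64(0.006), np.float64(-1.0)] z_t [np.float64(-1.0), np.float64(0.006), np.float64(-0.001)] F [ 0.49 -0.16  0.66] g 59.8 q [-0.23  0.29 -0.39  1.93  0.13  0.96 -2.28]
[-2.  58.6 -6.1  0.  -0.4  0.4]
```

View pics/s5.png

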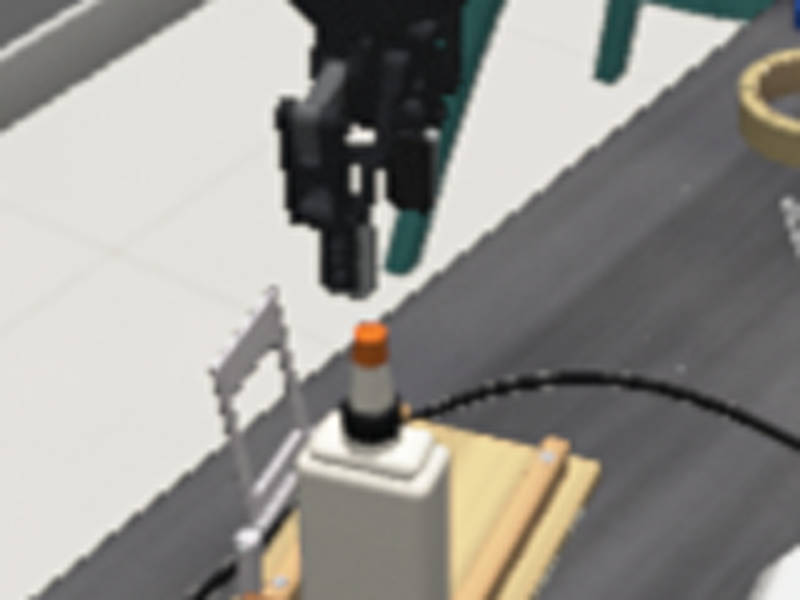

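```bash
python3 - <<'E'
from h import *
rep();print(r.get_obs()["qvel"].round(3)); r.grab_frame("side"); rep()
E
```

```text
t 4.15 jig [ 46.2   0.8 204. ] y_t [np.float64(0.002), np.float64(0.004), np.float64(-1.0)] z_t [np.float64(-1.0), np.float64(0.006), np.float64(-0.002)] F [ 0.58 -0.15  1.05] g 60.1 q [-0.23  0.29 -0.39  1.93  0.13  0.96 -2.28]
[-0.004 -0.011 -0.011 -0.041  0.002  0.01  -0.003]
t 4.2 jig [4.690e+01 1.000e-01 2.048e+02] y_t [np.float64(0.003), np.float64(0.003), np.float64(-1.0)] z_t [np.float64(-1.0), np.float64(0.005), np.float64(-0.003)] F [-0.21  0.22  0.7 ] g 60.0 q [-0.24  0.29 -0.4   1.92  0.13  0.96 -2.28]
```

```bash
python3 - <<'E'
from h import *
d=r.grab_frame("side"); crop(d,"pics/s6.png",275,215,40,60,10)
o,p,Rm=state(); rep()
f=lambda q:((proj(d,q)[0]-(275,215))*10+5).round(0)
for s in(-1,1):
  for xo in(-11,11):
    for b in (0,4): print(s,xo,b,f(p+Rm[:,2]*s*.030+Rm[:,0]*xo/1e3-Rm[:,1]*b/1e3))
print("tip model",f(J(51.5,0,172)))
E
```

```text
t 4.25 jig [ 4.750e+01 -2.000e-01  2.052e+02] y_t [np.float64(0.003), np.float64(0.002), np.float64(-1.0)] z_t [np.float64(-1.0), np.float64(0.005), np.float64(-0.003)] F [-0.58 -0.17 -0.38] g 59.9 q [-0.24  0.29 -0.4   1.92  0.13  0.96 -2.28]
-1 -11 0 [ 88. 232.]
-1 -11 4 [ 88. 216.]
-1 11 0 [190. 255.]
-1 11 4 [189. 238.]
1 -11 0 [204.  78.]
1 -11 4 [203.  62.]
1 11 0 [302.  99.]
1 11 4 [301.  83.]
tip model [194. 307.]
```

View pics/s6.png

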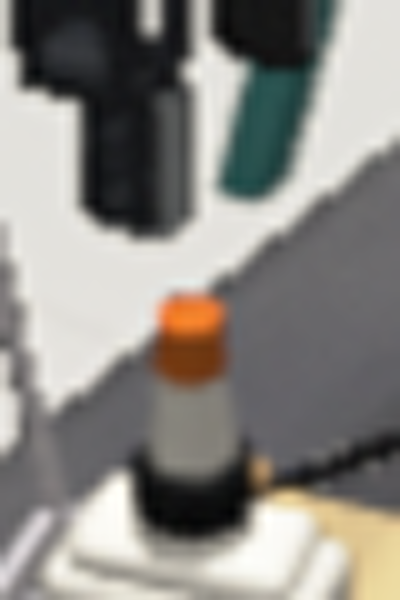

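```bash
python3 - <<'E'
from h import *
rep();print(to(J(51.5,0,146),ori(0,-1)))
E
```

```text
t 4.25 jig [ 4.750e+01 -2.000e-01  2.052e+02] y_t [np.float64(0.003), np.float64(0.002), np.float64(-1.0)] z_t [np.float64(-1.0), np.float64(0.005), np.float64(-0.003)] F [-0.58 -0.17 -0.38] g 59.9 q [-0.24  0.29 -0.4   1.92  0.13  0.96 -2.28]
[ 0.1 59.2 -3.8  0.2 -0.3  0.1]
```

{"api": "drive_tool", "payload": {
  "series": [
    [0, 5, -3.8, 0.2, -0.3, 0, 60],
    [0, 20, -3.8, 0.2, -0.3, 0, 60],
    [0, 35, -3.8, 0.2, -0.3, 0, 60],
    [0, 50, -3.8, 0.2, -0.3, 0, 60],
    [0, 59, -3.8, 0.2, -0.3, 0, 60]
  ]
}}

```text
clock: 4.75
tcp_pos: [0.4705, 0.2325, 0.1459]
orientation: [-0.013, -2.214, 2.214]
contact_force: [0.1, -0.1, 1.1]
grip_width: 0.0601
```

```bash
python3 - <<'E'
from h import *
d=r.grab_frame("side");d=r.grab_frame("side");rep();print(to(J(51.5,0,144),ori(0,-1)))
E
```

```text
t 4.85 jig [ 51.4   0.3 145.6] y_t [np.float64(-0.001), np.float64(0.003), np.float64(-1.0)] z_t [np.float64(-1.0), np.float64(-0.001), np.float64(0.001)] F [-0.11  0.34  0.58] g 59.7 q [-0.26  0.36 -0.38  1.97  0.18  0.84 -2.33]
[-0.3  1.6 -0.1 -0.1  0.   0.2]
```

{"api": "drive_tool", "payload": {
  "series": [
    [0, 1.6, 0, 0, 0, 0, 48],
    [0, 1.6, 0, 0, 0, 0, 38],
    [0, 1.6, 0, 0, 0, 0, 30],
    [0, 1.6, 0, 0, 0, 0, 27],
    [0, 1.6, 0, 0, 0, 0, 27]
  ]
}}

```text
clock: 5.35
tcp_pos: [0.4702, 0.2322, 0.1443]
orientation: [-0.012, -2.212, 2.214]
contact_force: [-0.1, 0.2, -0.0]
grip_width: 0.0271
```

```bash
python3 - <<'E'
from h import *
d=r.grab_frame("side"); crop(d,"pics/s7.png",260,200,80,60,10); rep()
def wp(th,zb=130,ph=None,F=(33.5,14),off=0):
    t=np.radians(th); p=np.array(F)+18*np.array([np.cos(t),np.sin(t)])+zb*np.array([-np.sin(t),np.cos(t)])+off*np.array([np.cos(t),np.sin(t)])
    return to(J(p[0],0,p[1]),ori(th if ph is None else ph,-1))
for th in (2.5,5,7.5,10,12.5): print(wp(th))
E
cat >> h.py <<'E'
def wp(th,zb=130,ph=None,F=(33.5,14),off=0):
    t=np.radians(th); p=np.array(F)+18*np.array([np.cos(t),np.sin(t)])+zb*np.array([-np.sin(t),np.cos(t)])+off*np.array([np.cos(t),np.sin(t)])
    return to(J(p[0],0,p[1]),ori(th if ph is None else ph,-1))
E
```

```text
t 5.4 jig [ 51.4   0.2 144.2] y_t [np.float64(-0.001), np.float64(0.003), np.float64(-1.0)] z_t [np.float64(-1.0), np.float64(-0.0), np.float64(0.001)] F [-0.01 -0.33 -0.8 ] g 27.1 q [-0.26  0.37 -0.38  1.97  0.18  0.84 -2.33]
[-0.2 -0.4  5.6 -2.6  0.   0.2]
[-0.2 -0.8 11.3 -5.1  0.   0.2]
[-0.2 -1.  17.  -7.6  0.   0.2]
[ -0.2  -0.9  22.7 -10.1   0.    0.2]
[ -0.2  -0.6  28.4 -12.6   0.    0.2]
```

View pics/s7.png

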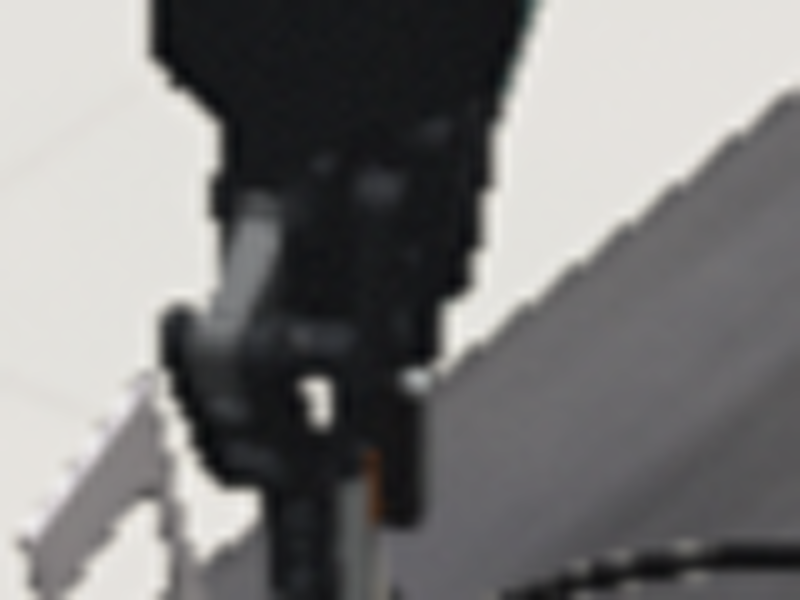

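{"api": "drive_tool", "payload": {
  "series": [
    [0, -0.4, 5.6, -2.6, 0, 0, 27],
    [0, -0.8, 11.3, -5.1, 0, 0, 27],
    [0, -1, 17, -7.6, 0, 0, 27],
    [0, -0.9, 22.7, -10.1, 0, 0, 27],
    [0, -0.6, 28.4, -12.6, 0, 0, 27]
  ]
}}

```text
clock: 5.9
tcp_pos: [0.4699, 0.2036, 0.1451]
orientation: [-0.015, -2.445, 1.957]
contact_force: [-0.3, -0.0, 0.2]
grip_width: 0.027
```

```bash
python3 - <<'E'
from h import *
rep()
for th in (14,16,18,20,22): print(wp(th))
E
```

```text
t 5.9 jig [ 22.8  -0.  145.1] y_t [np.float64(0.219), np.float64(0.002), np.float64(-0.976)] z_t [np.float64(-0.976), np.float64(0.0), np.float64(-0.219)] F [-0.04  0.3   0.2 ] g 27.0 q [ 0.01  0.33 -0.48  2.06 -0.07  0.69 -1.98]
[ 0.  -0.1  3.4 -1.3 -0.   0.1]
[ 0.  -0.5  7.9 -3.3 -0.   0.1]
[ 0.  -0.8 12.5 -5.3 -0.   0.1]
[ 0.  -0.9 17.1 -7.3 -0.   0.1]
[ 0.  -0.9 21.7 -9.3 -0.   0.1]
```

{"api": "drive_tool", "payload": {
  "series": [
    [0, -0.1, 3.4, -1.3, 0, 0, 27],
    [0, -0.5, 7.9, -3.3, 0, 0, 27],
    [0, -0.8, 12.5, -5.3, 0, 0, 27],
    [0, -0.9, 17.1, -7.3, 0, 0, 27],
    [0, -0.9, 21.7, -9.3, 0, 0, 27]
  ]
}}

```text
clock: 6.4
tcp_pos: [0.4698, 0.182, 0.1414]
orientation: [-0.016, -2.598, 1.751]
contact_force: [0.4, 0.3, -0.1]
grip_width: 0.027
```

```bash
python3 - <<'E'
from h import *
rep()
d=r.grab_frame("side"); crop(d,"pics/s8.png",220,180,160,120,5)
d=r.grab_frame("top"); crop(d,"pics/t8.png",240,190,160,120,5)
for th in (24.5,27,29.5,32,34.5): print(wp(th))
E
```

```text
t 6.4 jig [  1.2  -0.2 141.4] y_t [np.float64(0.375), np.float64(0.001), np.float64(-0.927)] z_t [np.float64(-0.927), np.float64(0.0), np.float64(-0.375)] F [ 0.31 -0.4  -0.06] g 27.0 q [ 0.24  0.36 -0.59  2.1  -0.28  0.63 -1.67]
[ 0.1 -0.5  3.7 -2.6 -0.2  0.1]
[ 0.1 -0.9  9.4 -5.1 -0.2  0.1]
[ 0.1 -1.1 15.1 -7.6 -0.2  0.1]
[  0.   -1.   20.8 -10.1  -0.2   0.1]
[  0.   -0.6  26.5 -12.6  -0.2   0.1]
```

View pics/s8.png

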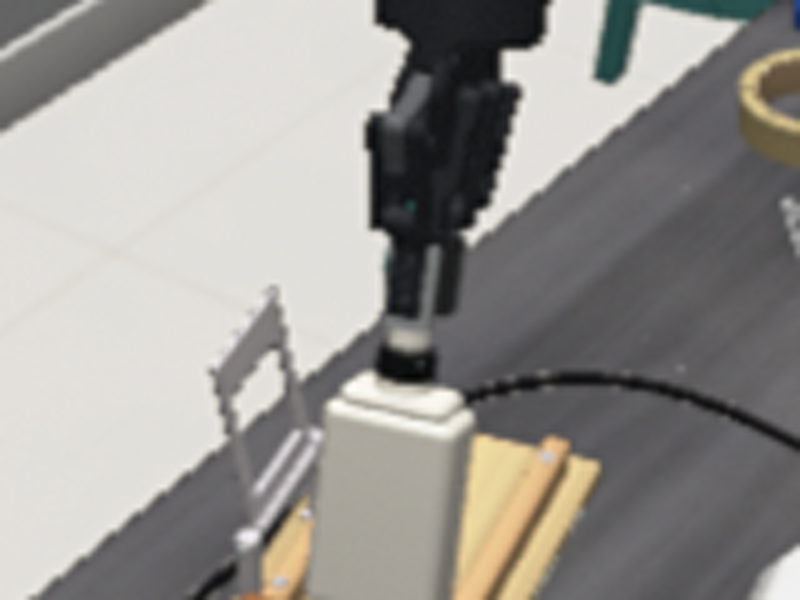

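View pics/t8.png

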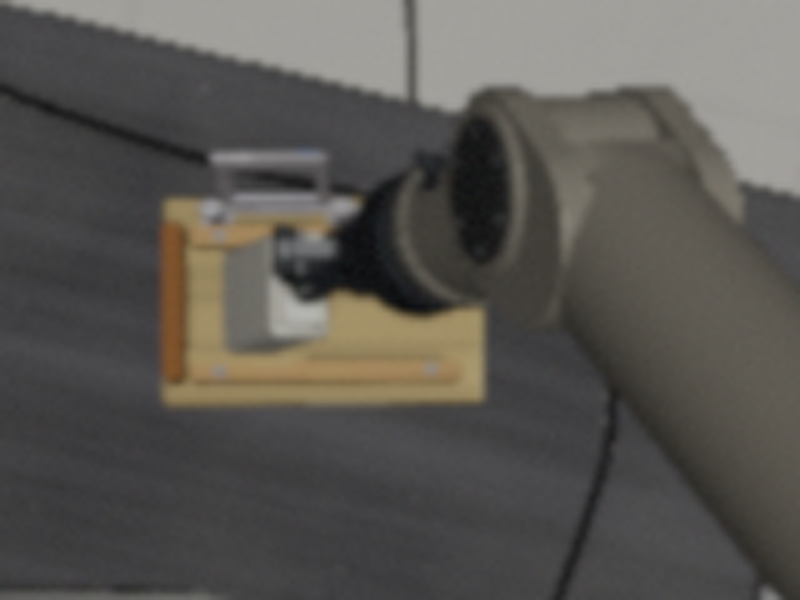

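{"api": "drive_tool", "payload": {
  "series": [
    [0, -0.5, 3.7, -2.6, -0.2, 0, 27],
    [0, -0.9, 9.4, -5.1, -0.2, 0, 27],
    [0, -1.1, 15.1, -7.6, -0.2, 0, 27],
    [0, -1, 20.8, -10.1, -0.2, 0, 27],
    [0, -0.6, 26.5, -12.6, -0.2, 0, 27]
  ]
}}

```text
clock: 7.0
tcp_pos: [0.4695, 0.1558, 0.1316]
orientation: [-0.018, -2.775, 1.458]
contact_force: [0.9, -0.0, -0.3]
grip_width: 0.0271
```

```bash
python3 - <<'E'
from h import *
rep()
for th in (36.5,38.5,41,43.5,46): print(wp(th,132))
E
```

```text
t 7.0 jig [-25.   -0.3 131.6] y_t [np.float64(0.568), np.float64(0.001), np.float64(-0.823)] z_t [np.float64(-0.823), np.float64(-0.0), np.float64(-0.568)] F [ 0.01 -0.87 -0.27] g 27.1 q [ 0.54  0.48 -0.74  2.13 -0.5   0.62 -1.3 ]
[ 0.3 -2.5  5.  -1.9  0.   0.1]
[ 0.3 -2.9  9.6 -3.9  0.   0.1]
[ 0.3 -3.2 15.5 -6.4  0.   0.1]
[ 0.3 -3.2 21.3 -8.9  0.   0.1]
[  0.3  -2.9  27.1 -11.4   0.    0.1]
```

{"api": "drive_tool", "payload": {
  "series": [
    [0, -2.5, 5, -1.9, 0, 0, 27],
    [0, -2.9, 9.6, -3.9, 0, 0, 27],
    [0, -3.2, 15.5, -6.4, 0, 0, 27],
    [0, -3.2, 21.3, -8.9, 0, 0, 27],
    [0, -2.9, 27.1, -11.4, 0, 0, 27]
  ]
}}

```text
clock: 7.5
tcp_pos: [0.4696, 0.132, 0.1186]
orientation: [-0.018, -2.908, 1.175]
contact_force: [0.4, -1.2, -0.5]
grip_width: 0.0271
```

```bash
python3 - <<'E'
from h import *
rep()
for th,z in ((47.5,134),(50,135),(52.5,136),(55,137),(57.5,138)): print(wp(th,z))
E
```

```text
t 7.5 jig [-48.8  -0.7 118.6] y_t [np.float64(0.719), np.float64(0.001), np.float64(-0.695)] z_t [np.float64(-0.695), np.float64(-0.001), np.float64(-0.719)] F [-1.2  -0.37 -0.45] g 27.1 q [ 0.75  0.64 -0.83  2.13 -0.59  0.65 -1.06]
[ 0.7 -2.5  3.6 -1.5  0.   0.1]
[ 0.7 -4.   9.5 -4.   0.   0.1]
[ 0.7 -5.3 15.6 -6.5  0.   0.1]
[ 0.7 -6.2 21.7 -9.   0.   0.1]
[  0.7  -6.9  27.9 -11.5   0.    0.1]
```

{"api": "drive_tool", "payload": {
  "series": [
    [0.7, -2.5, 3.6, -1.5, 0, 0, 27],
    [0.7, -4, 9.5, -4, 0, 0, 27],
    [0.7, -5.3, 15.6, -6.5, 0, 0, 27],
    [0.7, -6.2, 21.7, -9, 0, 0, 27],
    [0.7, -6.9, 27.9, -11.5, 0, 0, 27]
  ]
}}

```text
clock: 8.0
tcp_pos: [0.4689, 0.1075, 0.1033]
orientation: [-0.018, -3.013, 0.877]
contact_force: [-0.5, -0.6, -0.2]
grip_width: 0.0268
```

```bash
python3 - <<'E'
from h import *
rep()
d=r.grab_frame("side"); crop(d,"pics/s9.png",220,180,160,120,5)
d=r.grab_frame("top"); crop(d,"pics/t9.png",240,190,160,120,5)
for th,z in ((59.5,139),(61.5,140),(63.5,141),(65.5,142),(67.5,143)): print(wp(th,z))
E
```

```text
t 8.0 jig [-73.3  -0.4 103.3] y_t [np.float64(0.844), np.float64(0.002), np.float64(-0.537)] z_t [np.float64(-0.537), np.float64(-0.001), np.float64(-0.844)] F [-0.59  0.52 -0.2 ] g 26.8 q [ 0.9   0.83 -0.86  2.09 -0.61  0.73 -0.89]
[ 0.3 -1.2  3.  -2.  -0.2  0. ]
[ 0.3 -2.6  8.  -4.  -0.2  0. ]
[ 0.2 -3.8 13.  -6.  -0.2  0. ]
[ 0.2 -4.8 18.1 -8.  -0.2  0. ]
[  0.2  -5.6  23.3 -10.   -0.2   0. ]
```

View pics/s9.png

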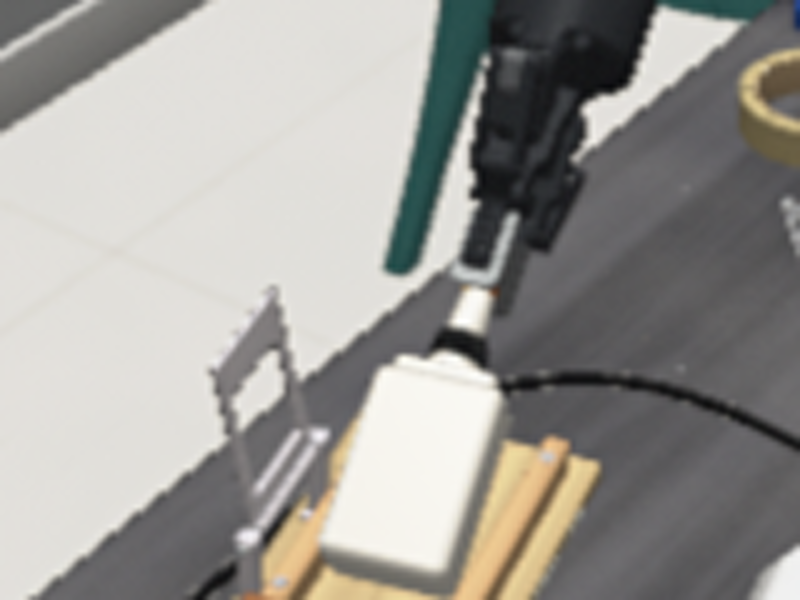

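View pics/t9.png

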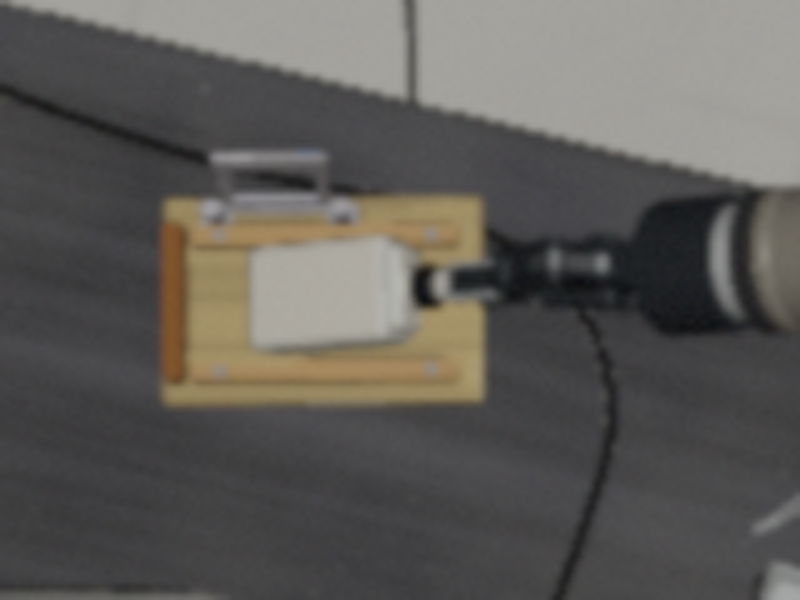

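{"api": "drive_tool", "payload": {
  "series": [
    [0.3, -1.2, 3, -2, -0.2, 0, 27],
    [0.3, -2.6, 8, -4, -0.2, 0, 27],
    [0.2, -3.8, 13, -6, -0.2, 0, 27],
    [0.2, -4.8, 18.1, -8, -0.2, 0, 27],
    [0.2, -5.6, 23.3, -10, -0.2, 0, 27]
  ]
}}

```text
clock: 8.6
tcp_pos: [0.4687, 0.0895, 0.0857]
orientation: [-0.019, -3.079, 0.613]
contact_force: [0.7, -0.0, -1.1]
grip_width: 0.0272
```

```bash
cat >> h.py <<'E'
def wp2(th,s,g=27,ph=68,F=(33.5,14),y=0):
    t=np.radians(th);p=np.radians(ph); c,sn=np.cos,np.sin
    E=np.array(F)+(18-7.5)*np.array([c(t),sn(t)])+158*np.array([-sn(t),c(t)])
    q=E+s*np.array([sn(p),-c(p)])+g/2*np.array([c(p),sn(p)])
    return to(J(q[0],y,q[1]),ori(ph,-1)), E.round(1), q.round(1)
E
python3 - <<'E'
from h import *
rep()
for th,s in ((70,15),(71.5,14),(73,13),(74.5,12),(76,11)): print(*wp2(th,s))
d=r.grab_frame("side"); crop(d,"pics/s10.png",260,200,80,60,10)
E
```

```text
t 8.6 jig [-91.3  -0.4  85.7] y_t [np.float64(0.924), np.float64(0.002), np.float64(-0.383)] z_t [np.float64(-0.383), np.float64(-0.001), np.float64(-0.924)] F [-0.01 -0.73 -1.06] g 27.2 q [ 0.98  1.   -0.85  2.04 -0.61  0.81 -0.78]
[ 0.4 -0.7  1.3 -0.5  0.1  0.1] [-111.4   77.9] [-92.4  84.8]
[ 0.4 -1.7  5.4 -0.5  0.1  0.1] [-113.    74.1] [-95.   81.4]
[ 0.4 -2.7  9.6 -0.5  0.1  0.1] [-114.5   70.2] [-97.4  77.9]
[ 0.4 -3.5 13.7 -0.5  0.1  0.1] [-115.9   66.3] [-99.8  74.4]
[ 0.4 -4.2 17.9 -0.5  0.1  0.1] [-117.3   62.4] [-102.    70.8]
```

View pics/s10.png

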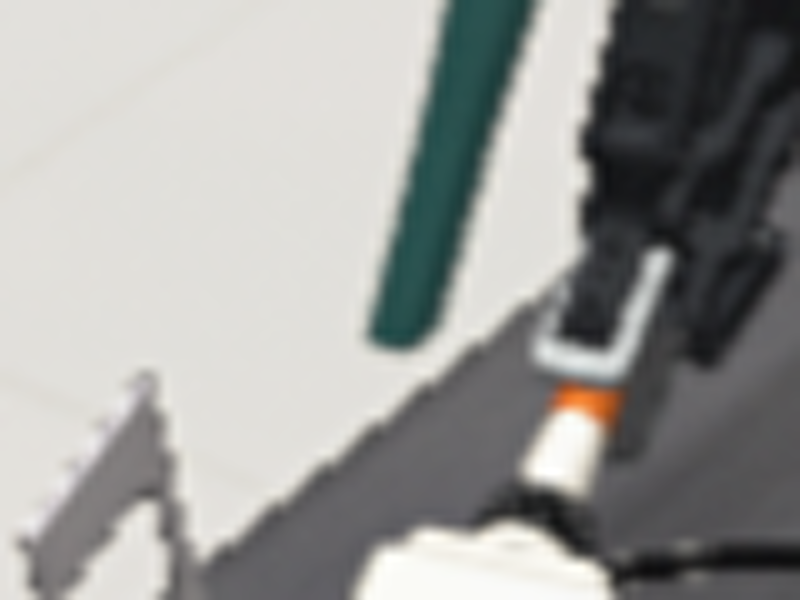

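{"api": "drive_tool", "payload": {
  "series": [
    [0.4, -0.7, 1.3, -0.5, 0, 0, 27],
    [0.4, -1.7, 5.4, -0.5, 0, 0, 27],
    [0.4, -2.7, 9.6, -0.5, 0, 0, 27],
    [0.4, -3.5, 13.7, -0.5, 0, 0, 27],
    [0.4, -4.2, 17.9, -0.5, 0, 0, 27]
  ]
}}

```text
clock: 9.15
tcp_pos: [0.4681, 0.0774, 0.0689]
orientation: [-0.021, -3.08, 0.598]
contact_force: [-0.2, 0.8, -0.1]
grip_width: 0.027
```

```bash
cat >> h.py <<'E'
def overlay(n,cam_,x0,y0,w,h,s,th,F=(33.5,14)):
    d=r.grab_frame(cam_); im=cv2.resize(d["frame"][y0:y0+h,x0:x0+w],None,fx=s,fy=s,interpolation=cv2.INTER_CUBIC)
    t=np.radians(th)
    B=lambda bx,by,bz: J(F[0]+(bx+18)*np.cos(t)-bz*np.sin(t),by,F[1]+(bx+18)*np.sin(t)+bz*np.cos(t))
    f=lambda q:tuple(int(v) for v in (proj(d,q)[0]-(x0,y0)+.5)*s)
    def poly(pts,c):
        for a,b in zip(pts,pts[1:]+pts[:1]): cv2.line(im,f(a),f(b),c,1)
    poly([B(18,-31,0),B(18,31,0),B(18,31,94),B(18,-31,94)],(0,0,255))
    poly([B(7.5*np.cos(k),7.5*np.sin(k),158) for k in np.linspace(0,6,12)],(255,0,255))
    o,p,Rm=state()
    for sg in(1,-1):
        poly([p+Rm[:,2]*sg*(o["grip_width"]/2)+Rm[:,0]*a-Rm[:,1]*b for a,b in((-.011,.0),(.011,.0),(.011,.02),(-.011,.02))],(0,255,0) if sg>0 else (255,255,0))
    cv2.imwrite(n,im)
E
python3 - <<'E'
from h import *
rep()
overlay("pics/s11.png","side",250,200,100,75,8,77)
overlay("pics/t11.png","top",270,205,100,75,8,77)
E
```

```text
t 9.15 jig [-1.034e+02  1.000e-01  6.890e+01] y_t [np.float64(0.927), np.float64(0.0), np.float64(-0.374)] z_t [np.float64(-0.374), np.float64(0.001), np.float64(-0.927)] F [ 0.76  0.2  -0.11] g 27.0 q [ 0.98  1.03 -0.83  2.03 -0.59  0.82 -0.76]
```

View pics/s11.png

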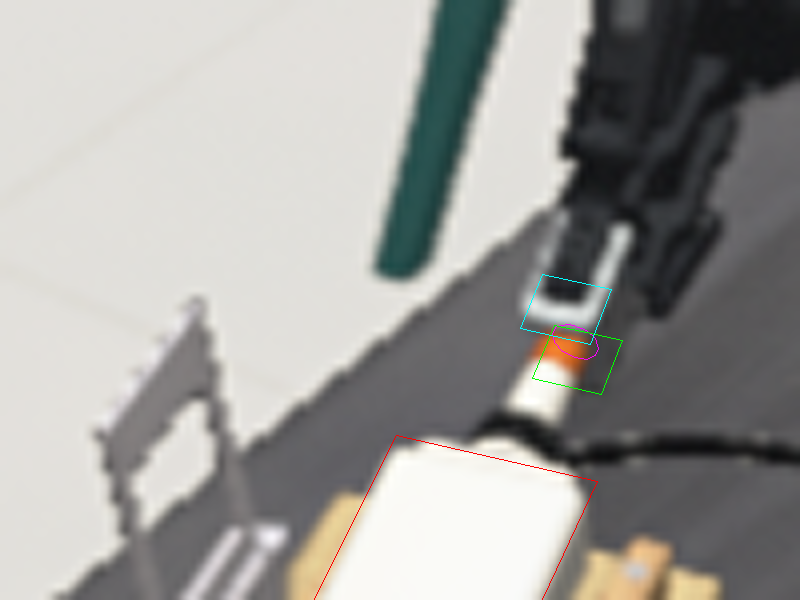

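View pics/t11.png

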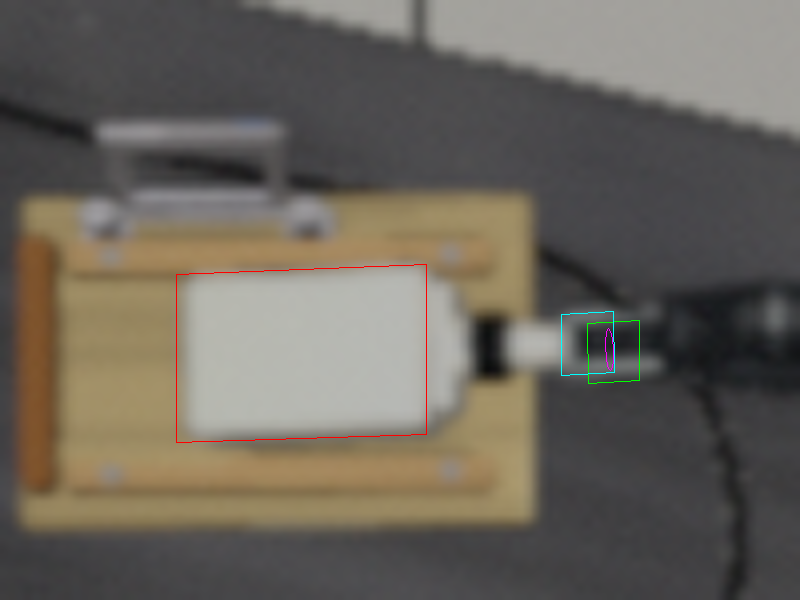

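```bash
python3 - <<'E'
from h import *
rep()
for th,s in ((77.5,11),(79,11),(80.5,10),(82,10),(83.5,10)): print(*wp2(th,s,F=(31,14)))
E
```

```text
t 9.25 jig [-1.037e+02  1.000e-01  6.850e+01] y_t [np.float64(0.927), np.float64(-0.0), np.float64(-0.374)] z_t [np.float64(-0.374), np.float64(0.002), np.float64(-0.927)] F [-0.88  0.2  -0.65] g 26.9 q [ 0.98  1.03 -0.83  2.03 -0.59  0.82 -0.76]
[-0.1 -1.2  2.3  0.  -0.1 -0. ] [-121.    58.4] [-105.7   66.8]
[-0.1 -0.8  6.4  0.  -0.1 -0. ] [-122.1   54.5] [-106.8   62.9]
[-0.1 -1.2 10.5  0.  -0.1 -0. ] [-123.1   50.4] [-108.8   59.2]
[-0.1 -0.5 14.6  0.  -0.1 -0. ] [-124.    46.4] [-109.7   55.2]
[-0.1  0.3 18.7  0.  -0.1 -0. ] [-124.8   42.3] [-110.5   51.1]
```

{"api": "drive_tool", "payload": {
  "series": [
    [0, -1.2, 2.3, 0, 0, 0, 27],
    [0, -0.8, 6.4, 0, 0, 0, 27],
    [0, -1.2, 10.5, 0, 0, 0, 27],
    [0, -0.5, 14.6, 0, 0, 0, 27],
    [0, 0.3, 18.7, 0, 0, 0, 27]
  ]
}}

```text
clock: 9.75
tcp_pos: [0.468, 0.0702, 0.0506]
orientation: [-0.023, -3.079, 0.598]
contact_force: [-0.0, -0.4, -0.8]
grip_width: 0.0268
```

```bash
python3 - <<'E'
from h import *
rep()
overlay("pics/s12.png","side",250,200,100,75,8,84,F=(31,14))
overlay("pics/t12.png","top",270,205,100,75,8,84,F=(31,14))
for th,s in ((84,9),(85,9),(86,8),(87,8),(88,8),(89,8),(90,8)): print(*wp2(th,s,F=(31,14)))
E
```

```text
t 9.75 jig [-1.106e+02  1.000e-01  5.060e+01] y_t [np.float64(0.927), np.float64(-0.0), np.float64(-0.374)] z_t [np.float64(-0.374), np.float64(0.002), np.float64(-0.927)] F [-0.42  0.01 -0.76] g 26.8 q [ 0.98  1.07 -0.81  2.01 -0.57  0.82 -0.75]
[-0.2 -0.8  0.7  0.  -0.2 -0. ] [-125.   41.] [-111.6   50.1]
[-0.2 -0.2  3.4  0.  -0.2 -0. ] [-125.5   38.2] [-112.1   47.4]
[-0.2 -0.6  6.1  0.  -0.2 -0. ] [-125.9   35.5] [-113.4   45. ]
[-0.2  0.1  8.8  0.  -0.2 -0. ] [-126.2   32.8] [-113.8   42.3]
[-0.3  0.9 11.4  0.  -0.2 -0. ] [-126.5   30. ] [-114.1   39.5]
[-0.3  1.7 14.1  0.  -0.2 -0. ] [-126.8   27.3] [-114.3   36.8]
[-0.3  2.5 16.7  0.  -0.2 -0. ] [-127.    24.5] [-114.5   34. ]
```

View pics/s12.png

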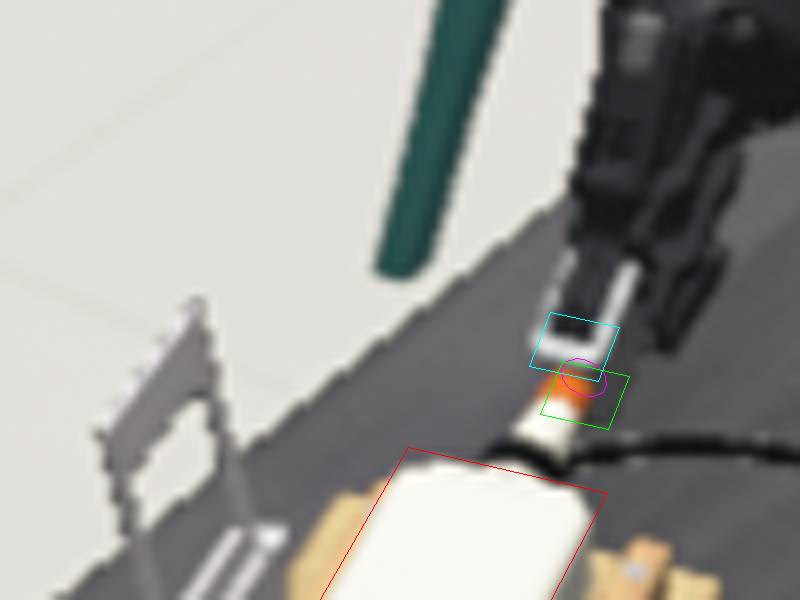

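View pics/t12.png

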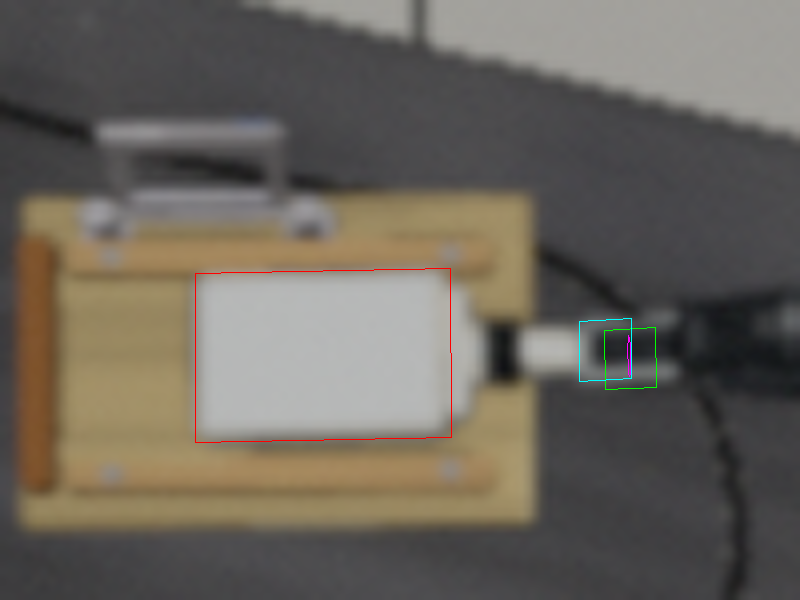

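{"api": "drive_tool", "payload": {
  "series": [
    [0, -0.8, 0.7, 0, 0, 0, 27],
    [0, -0.2, 3.4, 0, 0, 0, 27],
    [0, -0.6, 6.1, 0, 0, 0, 27],
    [0, 0, 8.8, 0, 0, 0, 27],
    [0, 0.5, 10.5, 0, 0, 0, 27]
  ]
}}

```text
clock: 10.35
tcp_pos: [0.4677, 0.0666, 0.0402]
orientation: [-0.023, -3.078, 0.598]
contact_force: [0.6, -1.2, -0.4]
grip_width: 0.0273
```

```bash
python3 - <<'E'
from h import *
rep()
for th,s in ((88.3,8),(89,8),(89.7,8),(90.4,8),(91,8)): print(*wp2(th,s,F=(31,14)))
E
```

```text
t 10.35 jig [-114.2    0.3   40.2] y_t [np.float64(0.927), np.float64(-0.0), np.float64(-0.374)] z_t [np.float64(-0.374), np.float64(0.003), np.float64(-0.927)] F [-1.19 -0.63 -0.4 ] g 27.3 q [ 0.98  1.08 -0.8   2.   -0.56  0.82 -0.74]
[-0.3  0.6  1.4  0.  -0.2 -0. ] [-126.6   29.2] [-114.1   38.7]
[-0.3  1.2  3.2  0.  -0.2 -0. ] [-126.8   27.3] [-114.3   36.8]
[-0.3  1.7  5.1  0.  -0.2 -0. ] [-126.9   25.3] [-114.5   34.8]
[-0.3  2.3  6.9  0.  -0.2 -0. ] [-127.1   23.4] [-114.6   32.9]
[-0.3  2.9  8.5  0.  -0.2 -0. ] [-127.2   21.7] [-114.7   31.3]
```

{"api": "drive_tool", "payload": {
  "series": [
    [0, 0.6, 1.4, 0, 0, 0, 27],
    [0, 1.2, 3.2, 0, 0, 0, 27],
    [0, 1.5, 5, 0, 0, 0, 27],
    [0, 1.9, 6.5, 0, 0, 0, 27],
    [0, 1.9, 7.5, 0, 0, 0, 27]
  ]
}}

```text
clock: 10.85
tcp_pos: [0.4677, 0.0657, 0.0325]
orientation: [-0.023, -3.078, 0.597]
contact_force: [0.3, -0.1, 1.0]
grip_width: 0.027
```

```bash
python3 - <<'E'
from h import *
rep()
overlay("pics/s13.png","side",250,200,100,75,8,90,F=(31,14))
overlay("pics/t13.png","top",270,205,100,75,8,90,F=(31,14))
rep()
E
```

```text
t 10.85 jig [-115.2    0.3   32.5] y_t [np.float64(0.927), np.float64(-0.0), np.float64(-0.374)] z_t [np.float64(-0.374), np.float64(0.003), np.float64(-0.927)] F [-0.1  -0.35  1.  ] g 27.0 q [ 0.98  1.1  -0.79  2.   -0.55  0.82 -0.73]
t 10.95 jig [-115.2    0.3   32.5] y_t [np.float64(0.927), np.float64(-0.0), np.float64(-0.374)] z_t [np.float64(-0.374), np.float64(0.003), np.float64(-0.927)] F [-0.64 -0.14 -0.1 ] g 26.9 q [ 0.98  1.1  -0.79  2.   -0.55  0.82 -0.73]
```

View pics/s13.png

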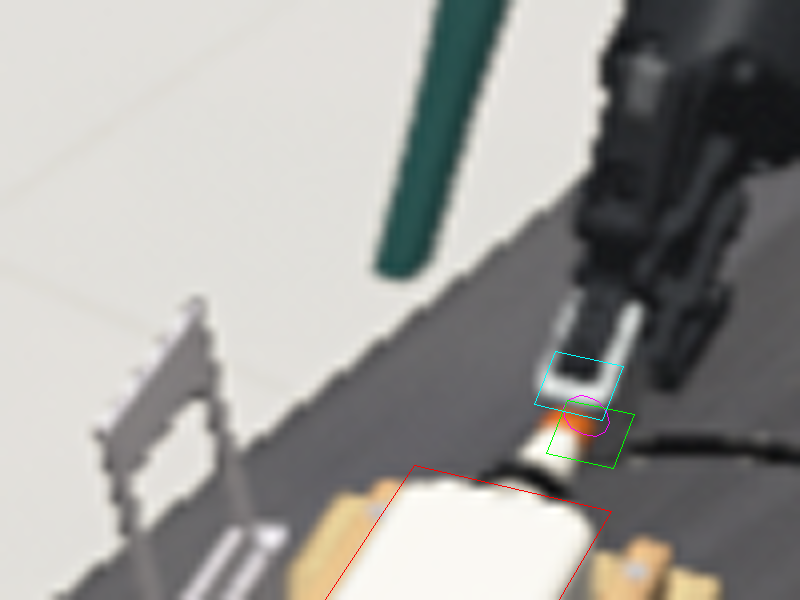

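View pics/t13.png

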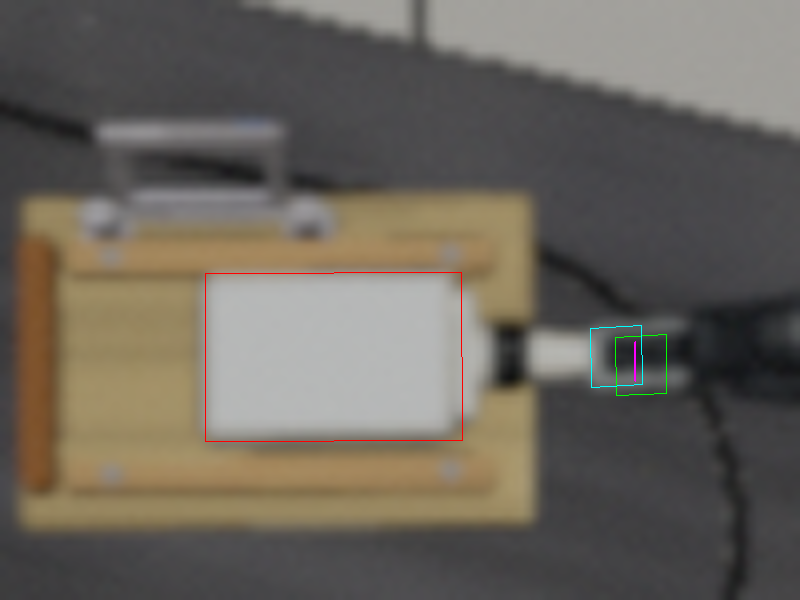

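{"api": "drive_tool", "payload": {
  "series": [
    [0, 0, 0.7, 0, 0, 0, 27],
    [0, 0, 1.4, 0, 0, 0, 27],
    [0, 0, 2, 0, 0, 0, 27],
    [0, 0, 2.5, 0, 0, 0, 27],
    [0, 0, 2.5, 0, 0, 0, 27]
  ]
}}

```text
clock: 11.45
tcp_pos: [0.4676, 0.0646, 0.0301]
orientation: [-0.023, -3.078, 0.597]
contact_force: [-0.3, 0.6, 0.3]
grip_width: 0.0269
```

```bash
python3 - <<'E'
from h import *
rep()
overlay("pics/s14.png","side",250,200,100,75,8,90,F=(31,14))
E
```

```text
t 11.45 jig [-116.2    0.3   30.1] y_t [np.float64(0.927), np.float64(-0.0), np.float64(-0.374)] z_t [np.float64(-0.374), np.float64(0.003), np.float64(-0.927)] F [0.57 0.29 0.33] g 26.9 q [ 0.98  1.1  -0.79  2.   -0.55  0.82 -0.73]
```

View pics/s14.png

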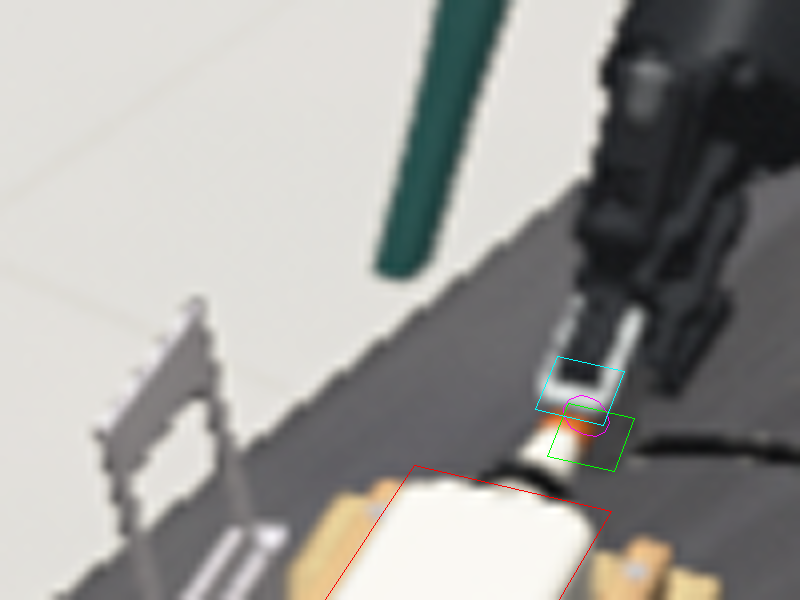

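```bash
python3 - <<'E'
import cv2,numpy as np
a=cv2.imread("pics/s13.png",0).astype(float);b=cv2.imread("pics/s14.png",0).astype(float)
for n,(x0,x1,y0,y1) in dict(body=(300,620,440,600),collar=(470,580,460,510),cap=(535,600,410,450),bg=(0,300,0,300)).items(): print(n,np.abs(a-b)[y0:y1,x0:x1].max(), np.abs(a-b)[y0:y1,x0:x1].mean())
E
```

```text
body 102.0 0.71884765625
collar 72.0 0.5485454545454546
cap 114.0 8.285769230769231
bg 2.0 0.28123333333333334
```

{"api": "drive_tool", "payload": {
  "series": [
    [0, -3, 0, 0, 0, 0, 27],
    [0, -8, 0, 0, 0, 0, 27],
    [0, -16, 0, 0, 0, 0, 27],
    [0, -30, 0, 0, 0, 0, 20],
    [0, -45, 0, 0, 0, 0, 10]
  ]
}}

```text
clock: 12.0
tcp_pos: [0.467, 0.0221, 0.0473]
orientation: [-0.023, -3.078, 0.597]
contact_force: [0.9, -0.0, 0.2]
grip_width: 0.0102
```

```bash
python3 - <<'E'
from h import *
rep()
overlay("pics/s15.png","side",250,200,100,75,8,90,F=(31,14))
overlay("pics/t15.png","top",270,205,100,75,8,90,F=(31,14))
rep()
print(to(J(-155,0,80),ori(20,-1)),to(J(-150,0,30),ori(0,-1)))
E
```

```text
t 12.0 jig [-158.8    0.4   47.3] y_t [np.float64(0.927), np.float64(-0.0), np.float64(-0.374)] z_t [np.float64(-0.374), np.float64(0.003), np.float64(-0.927)] F [-0.02 -0.9   0.19] g 10.2 q [ 1.02  1.06 -0.76  1.96 -0.52  0.92 -0.75]
t 12.1 jig [-160.6   -0.9   46.9] y_t [np.float64(0.926), np.float64(-0.004), np.float64(-0.377)] z_t [np.float64(-0.377), np.float64(0.003), np.float64(-0.926)] F [ 1.12 -0.23  0.93] g 9.8 q [ 1.02  1.06 -0.76  1.96 -0.52  0.92 -0.75]
[  1.   -7.3 -32.8  47.9  -0.3  -0.1] [ 0.9 16.1 11.7 67.9 -0.3 -0.1]
```

View pics/s15.png

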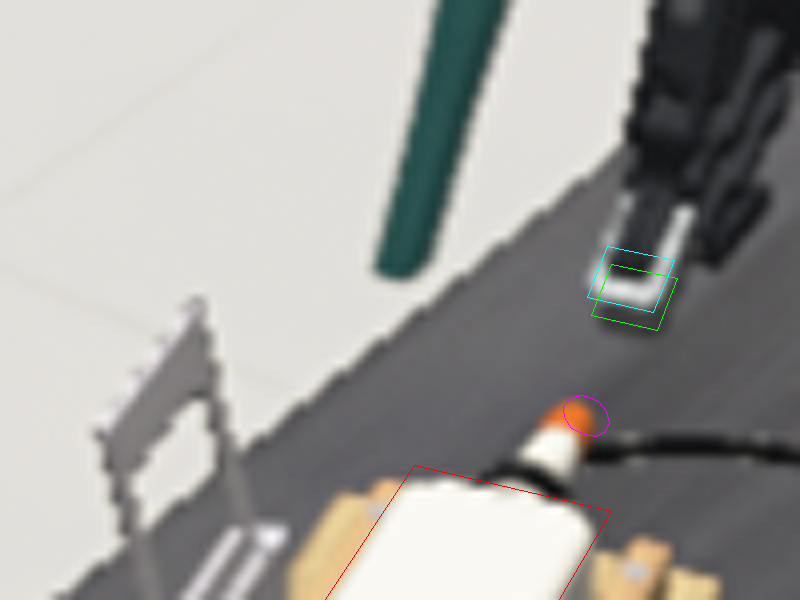

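View pics/t15.png

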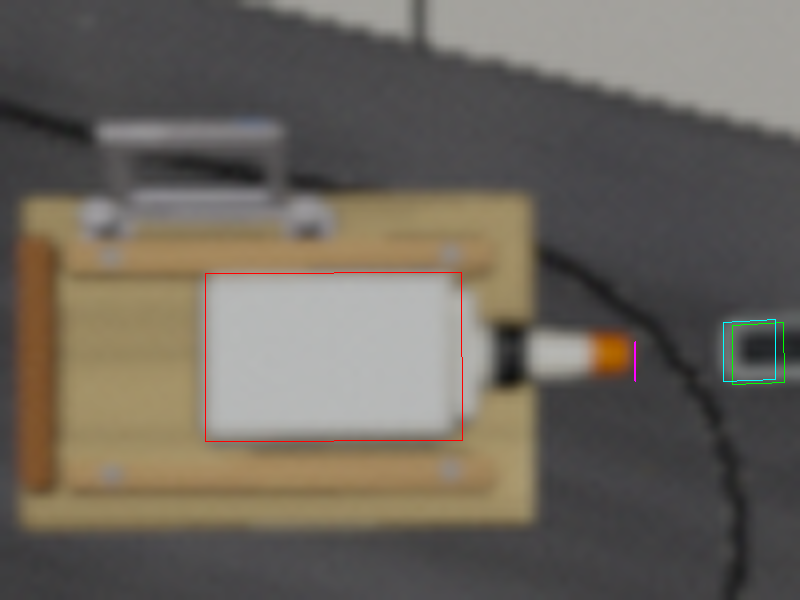

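{"api": "drive_tool", "payload": {
  "series": [
    [0, -3, -16, 8, 0, 0, 0],
    [0, -6, -30, 16, 0, 0, 0],
    [1, -7, -33, 24, 0, 0, 0],
    [1, -7, -33, 32, 0, 0, 0],
    [1, -7, -33, 40, 0, 0, 0]
  ]
}}

```text
clock: 12.6
tcp_pos: [0.4676, 0.0262, 0.0809]
orientation: [-0.027, -2.679, 1.622]
contact_force: [-0.2, -0.7, -2.0]
grip_width: -0.0002
```

```bash
python3 - <<'E'
from h import *
rep()
print(to(J(-160,0,60),ori(0,-1)))
E
```

```text
t 12.6 jig [-154.6   -0.2   80.9] y_t [np.float64(0.463), np.float64(-0.003), np.float64(-0.886)] z_t [np.float64(-0.886), np.float64(0.005), np.float64(-0.463)] F [-0.69  0.24 -1.98] g -0.2 q [ 0.62  0.51 -0.59  2.12 -0.34  0.64 -1.22]
[ 0.2 16.1 14.5 27.6 -0.3 -0.1]
```

{"api": "drive_tool", "payload": {
  "series": [
    [0, 4, 4, 8, 0, 0, 0],
    [0, 8, 8, 16, 0, 0, 0],
    [0, 13, 12, 23, 0, 0, 0],
    [0, 16, 14.5, 27.6, -0.3, 0, 0],
    [0, 16, 14.5, 27.6, -0.3, 0, 0]
  ]
}}

```text
clock: 13.1
tcp_pos: [0.4671, 0.0265, 0.0601]
orientation: [-0.006, -2.221, 2.221]
contact_force: [-0.1, -0.2, -0.1]
grip_width: 0.0002
```

```bash
python3 - <<'E'
from h import *
overlay("pics/s16.png","side",250,190,100,75,8,90,F=(31,14))
rep()
print(to(J(-160,-2,28),ori(0,-1)))
E
```

```text
t 13.15 jig [-156.8    0.5   60. ] y_t [np.float64(0.002), np.float64(-0.001), np.float64(-1.0)] z_t [np.float64(-1.0), np.float64(-0.007), np.float64(-0.002)] F [-1.01  0.17  0.12] g 0.1 q [-0.01  0.41 -0.21  2.17  0.15  0.58 -1.9 ]
[-2.4 32.   3.3  0.1  0.4 -0.1]
```

View pics/s16.png

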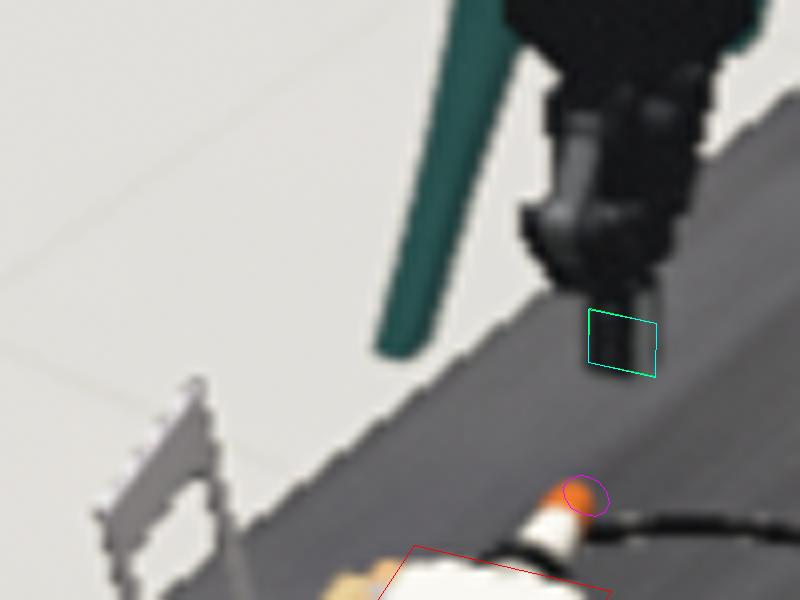

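{"api": "drive_tool", "payload": {
  "series": [
    [-2, 8, 3, 0, 0.4, 0, 0],
    [-2, 16, 3, 0, 0.4, 0, 0],
    [-2, 24, 3, 0, 0.4, 0, 0],
    [-2, 31, 3, 0, 0.4, 0, 0],
    [-2, 31, 3, 0, 0.4, 0, 0]
  ]
}}

```text
clock: 13.65
tcp_pos: [0.468, 0.0201, 0.0276]
orientation: [-0.016, -2.214, 2.211]
contact_force: [0.0, 0.8, -0.4]
grip_width: -0.0003
```

```bash
python3 - <<'E'
from h import *
overlay("pics/s17.png","side",250,190,100,75,8,90,F=(31,14))
overlay("pics/t17.png","top",270,205,100,75,8,90,F=(31,14))
rep()
E
```

```text
t 13.75 jig [-160.1   -1.4   28.6] y_t [np.float64(0.002), np.float64(-0.0), np.float64(-1.0)] z_t [np.float64(-1.0), np.float64(0.001), np.float64(-0.002)] F [-0.72  1.14  0.59] g 0.1 q [-0.02  0.47 -0.19  2.18  0.17  0.51 -1.92]
```

View pics/t17.png

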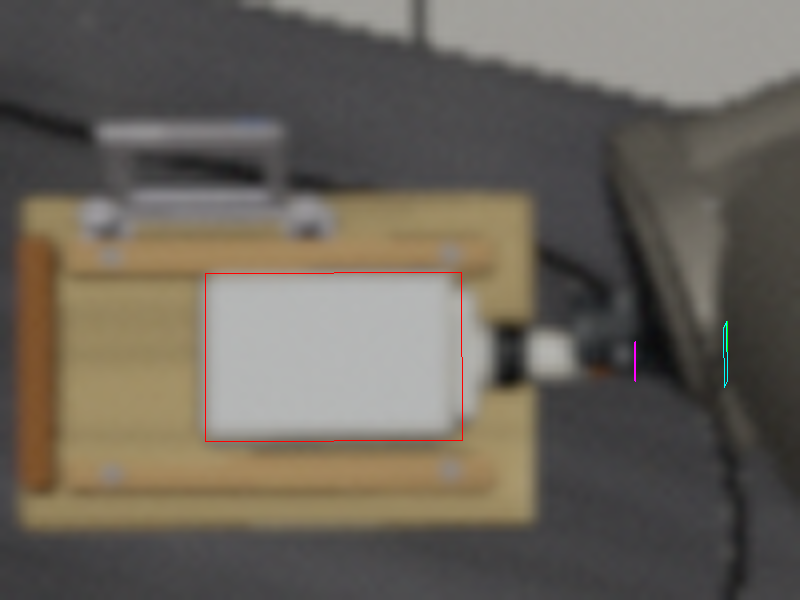

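View pics/s17.png

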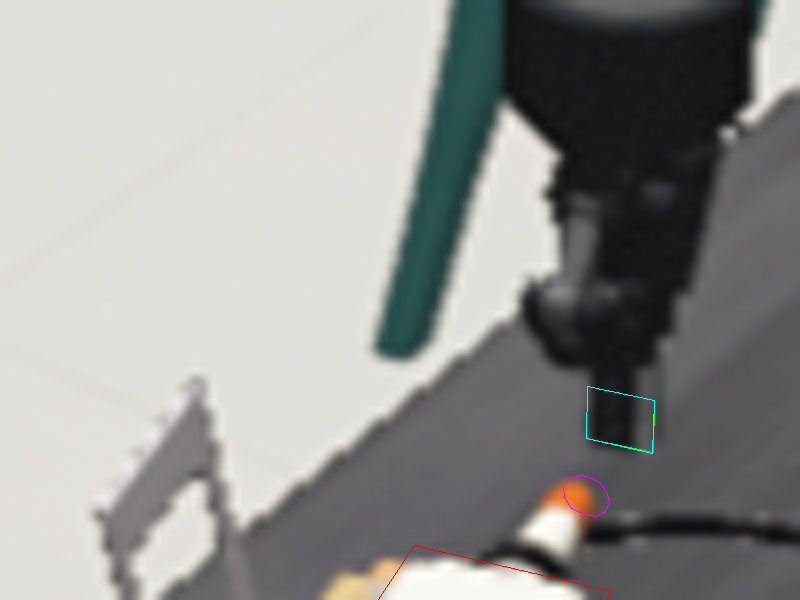

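{"api": "drive_tool", "payload": {
  "series": [
    [0, 0, -6, 0, 0, 0, 0],
    [0, 0, -12, 0, 0, 0, 0],
    [0, 0, -17, 0, 0, 0, 0],
    [0, 0, -22, 0, 0, 0, 0],
    [0, 0, -27, 0, 0, 0, 0]
  ]
}}

```text
clock: 14.25
tcp_pos: [0.4692, 0.0482, 0.0288]
orientation: [-0.017, -2.216, 2.213]
contact_force: [0.2, -2.1, 0.9]
grip_width: 0.0002
```

{"api": "drive_tool", "payload": {
  "series": [
    [0, 0, -5, 0, 0, 0, 0],
    [0, 0, -10, 0, 0, 0, 0],
    [0, 0, -15, 0, 0, 0, 0],
    [0, 0, -20, 0, 0, 0, 0],
    [0, 0, -25, 0, 0, 0, 0]
  ]
}}

```text
clock: 14.75
tcp_pos: [0.4695, 0.0736, 0.0288]
orientation: [-0.017, -2.216, 2.213]
contact_force: [-0.6, -1.5, 0.0]
grip_width: -0.0002
```

```bash
python3 - <<'E'
from h import *
rep()
overlay("pics/s18.png","side",250,200,100,75,8,90,F=(50,14))
overlay("pics/t18.png","top",260,205,100,75,8,90,F=(50,14))
rep()
E
```

```text
t 14.75 jig [-107.2   -1.4   28.8] y_t [np.float64(0.002), np.float64(-0.001), np.float64(-1.0)] z_t [np.float64(-1.0), np.float64(0.001), np.float64(-0.002)] F [-1.55  0.63  0.02] g -0.2 q [-0.13  0.47 -0.19  2.16  0.17  0.52 -2.03]
t 14.85 jig [-106.5   -1.5   28.9] y_t [np.float64(0.002), np.float64(-0.001), np.float64(-1.0)] z_t [np.float64(-1.0), np.float64(-0.0), np.float64(-0.002)] F [0.02 0.01 0.25] g -0.1 q [-0.13  0.47 -0.19  2.16  0.17  0.52 -2.03]
```

View pics/t18.png

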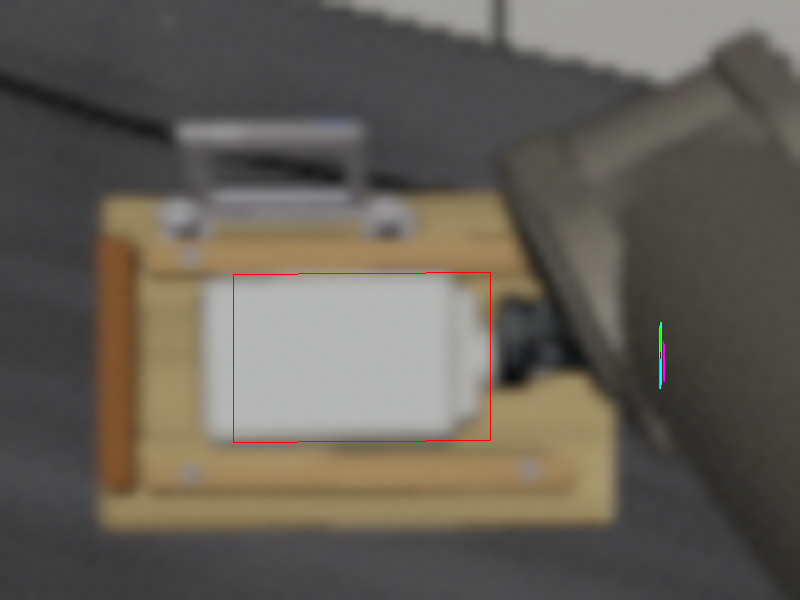

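View pics/s18.png

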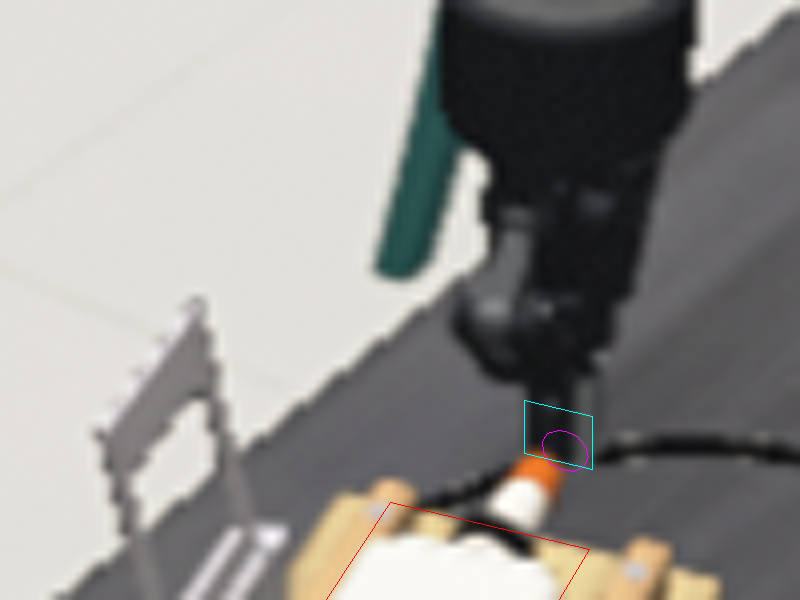

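{"api": "drive_tool", "payload": {
  "series": [
    [0, 0, -4, 0, 0, 0, 0],
    [0, 0, -8, 0, 0, 0, 0],
    [0, 0, -12, 0, 0, 0, 0],
    [0, 0, -16, 0, 0, 0, 0],
    [0, 0, -19, 0, 0, 0, 0]
  ]
}}

```text
clock: 15.35
tcp_pos: [0.4699, 0.0937, 0.0289]
orientation: [-0.016, -2.218, 2.213]
contact_force: [-0.0, -0.5, 0.1]
grip_width: -0.0001
```

{"api": "drive_tool", "payload": {
  "series": [
    [0, 0, -0.6, 0, 0, 0, 0],
    [0, 0, -1.2, 0, 0, 0, 0],
    [0, 0, -1.8, 0, 0, 0, 0],
    [0, 0, -2.4, 0, 0, 0, 0],
    [0, 0, -3, 0, 0, 0, 0]
  ]
}}

```text
clock: 15.85
tcp_pos: [0.4699, 0.0966, 0.0289]
orientation: [-0.016, -2.217, 2.213]
contact_force: [-1.3, -0.6, -0.7]
grip_width: 0.0002
```

```bash
python3 - <<'E'
from h import *
rep()
overlay("pics/t19.png","top",260,205,100,75,8,90,F=(85,14))
rep()
E
```

```text
t 15.85 jig [-84.2  -1.5  28.9] y_t [np.float64(0.002), np.float64(-0.001), np.float64(-1.0)] z_t [np.float64(-1.0), np.float64(-0.0), np.float64(-0.002)] F [-0.59  1.3  -0.69] g 0.2 q [-0.18  0.48 -0.19  2.15  0.17  0.52 -2.07]
t 15.9 jig [-84.   -1.5  28.9] y_t [np.float64(0.002), np.float64(-0.001), np.float64(-1.0)] z_t [np.float64(-1.0), np.float64(-0.001), np.float64(-0.002)] F [-1.19 -0.23 -0.01] g 0.1 q [-0.18  0.48 -0.19  2.15  0.17  0.52 -2.07]
```

View pics/t19.png

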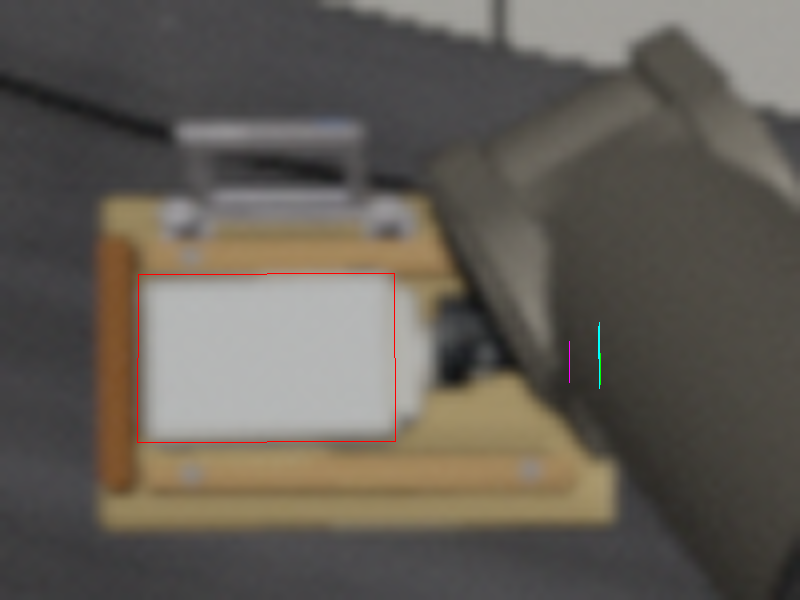

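{"api": "drive_tool", "payload": {
  "series": [
    [0, 0, -0.5, 0, 0, 0, 0],
    [0, 0, -1, 0, 0, 0, 0],
    [0, 0, -1.5, 0, 0, 0, 0],
    [0, 0, -2, 0, 0, 0, 0],
    [0, 0, -2, 0, 0, 0, 0]
  ]
}}

```text
clock: 16.4
tcp_pos: [0.4699, 0.0989, 0.0289]
orientation: [-0.015, -2.218, 2.213]
contact_force: [-0.5, -1.1, -0.3]
grip_width: 0.0
```

{"api": "drive_tool", "payload": {
  "series": [
    [0, 0, -0.5, 0, 0, 0, 0],
    [0, 0, -1, 0, 0, 0, 0],
    [0, 0, -1.5, 0, 0, 0, 0],
    [0, 0, -1.5, 0, 0, 0, 0]
  ]
}}

```text
clock: 16.8
tcp_pos: [0.4697, 0.0997, 0.0288]
orientation: [-0.015, -2.216, 2.213]
contact_force: [0.4, -3.5, 0.8]
grip_width: 0.0001
```

```bash
python3 - <<'E'
from h import *
rep()
E
```

```text
t 16.8 jig [-81.1  -1.2  28.8] y_t [np.float64(0.001), np.float64(-0.0), np.float64(-1.0)] z_t [np.float64(-1.0), np.float64(-0.0), np.float64(-0.001)] F [-3.51 -0.48  0.77] g 0.1 q [-0.18  0.48 -0.19  2.15  0.17  0.52 -2.08]
```

{"api": "drive_tool", "payload": {
  "series": [
    [0, 0, -0.5, 0, 0, 0, 0],
    [0, 0, -1, 0, 0, 0, 0],
    [0, 0, -1.3, 0, 0, 0, 0],
    [0, 0, -1.3, 0, 0, 0, 0]
  ]
}}

```text
clock: 17.2
tcp_pos: [0.4696, 0.0999, 0.0288]
orientation: [-0.016, -2.214, 2.214]
contact_force: [0.7, -5.9, 1.7]
grip_width: 0.0004
```

{"api": "drive_tool", "payload": {
  "series": [
    [0, 0, -0.5, 0, 0, 0, 0],
    [0, 0, -1, 0, 0, 0, 0],
    [0, 0, -1.3, 0, 0, 0, 0],
    [0, 0, -1.3, 0, 0, 0, 0]
  ]
}}

```text
clock: 17.6
tcp_pos: [0.4695, 0.1, 0.0287]
orientation: [-0.016, -2.212, 2.215]
contact_force: [-0.7, -5.8, 2.5]
grip_width: 0.0002
```

```bash
python3 - <<'E'
from h import *
rep()
overlay("pics/t20.png","top",260,205,100,75,8,90,F=(85,14))
overlay("pics/s20.png","side",240,225,100,75,8,90,F=(85,14))
E
```

```text
t 17.6 jig [-80.8  -1.   28.7] y_t [np.float64(-0.001), np.float64(0.001), np.float64(-1.0)] z_t [np.float64(-1.0), np.float64(0.002), np.float64(0.001)] F [-5.76  0.66  2.53] g 0.2 q [-0.19  0.48 -0.18  2.15  0.17  0.52 -2.09]
```

View pics/t20.png

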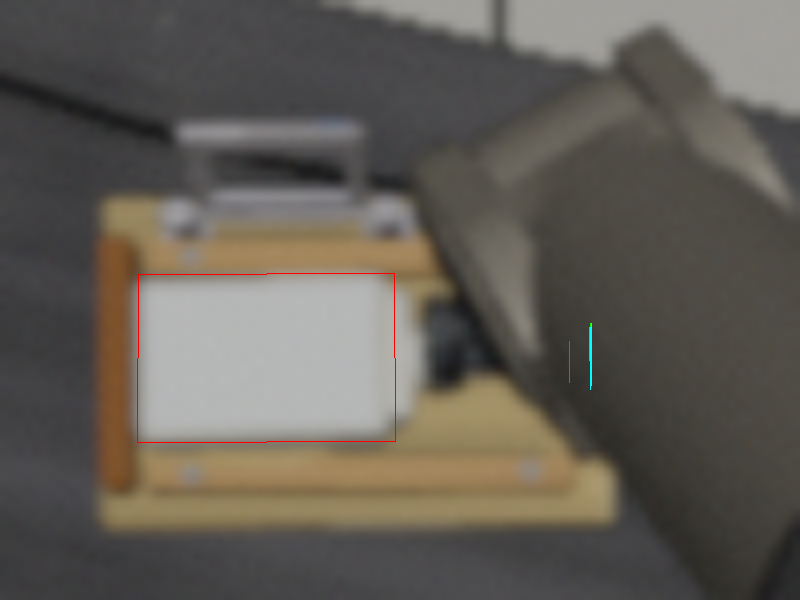

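View pics/s20.png

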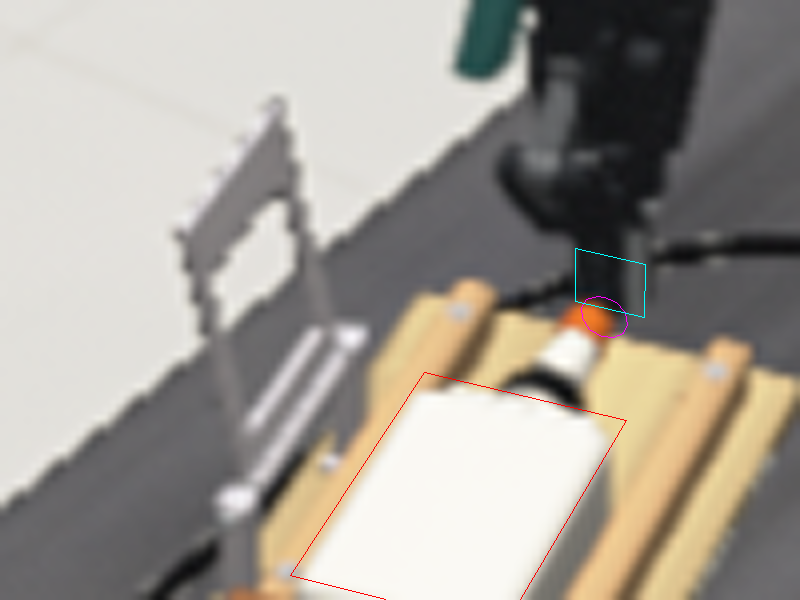

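{"api": "drive_tool", "payload": {
  "series": [
    [0, 0, 8, 0, 0, 0, 0],
    [0, 0, 20, 0, 0, 0, 0],
    [0, -30, 22, 0, 0, 0, 0],
    [0, -70, 22, 0, 0, 0, 0],
    [0, -110, 22, 0, 0, 0, 0]
  ]
}}

```text
clock: 18.2
tcp_pos: [0.4688, 0.0777, 0.1398]
orientation: [-0.015, -2.212, 2.213]
contact_force: [1.2, -0.1, 0.3]
grip_width: -0.0001
```

```bash
python3 - <<'E'
from h import *
overlay("pics/t21.png","top",260,205,100,75,8,90,F=(85,14))
overlay("pics/s21.png","side",240,225,100,75,8,90,F=(85,14))
rep()
print(to(J(-100,-60,240),ori(0,-1)),to(J(30,-115,240),ori(0,-1)))
E
```

```text
t 18.3 jig [-101.9   -4.7  143.6] y_t [np.float64(0.002), np.float64(-0.009), np.float64(-1.0)] z_t [np.float64(-1.0), np.float64(0.002), np.float64(-0.002)] F [ 0.46 -0.72 -0.04] g 0.2 q [-0.1   0.28 -0.23  2.09  0.09  0.77 -1.97]
[-56.2 -95.9  -2.2   0.1  -0.1  -0.5] [-1.109e+02 -9.520e+01 -1.323e+02  1.000e-01 -1.000e-01 -5.000e-01]
```

View pics/t21.png

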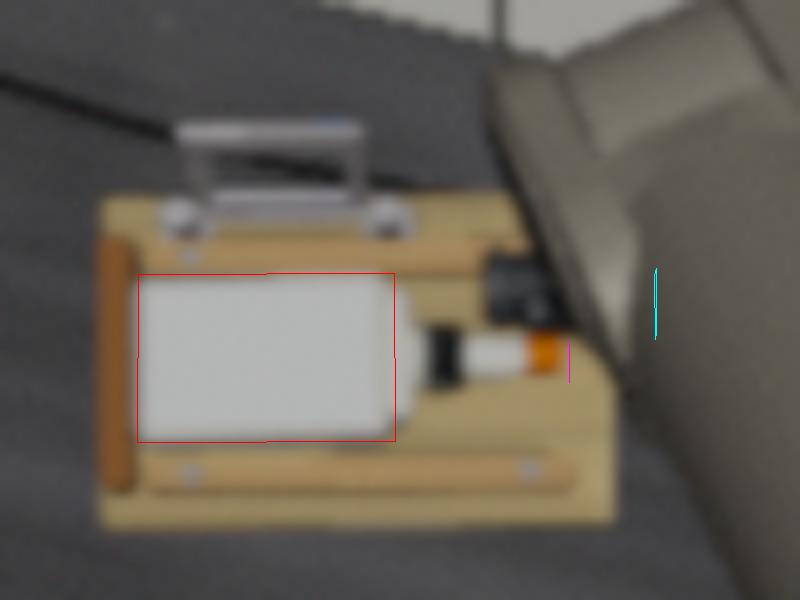

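View pics/s21.png

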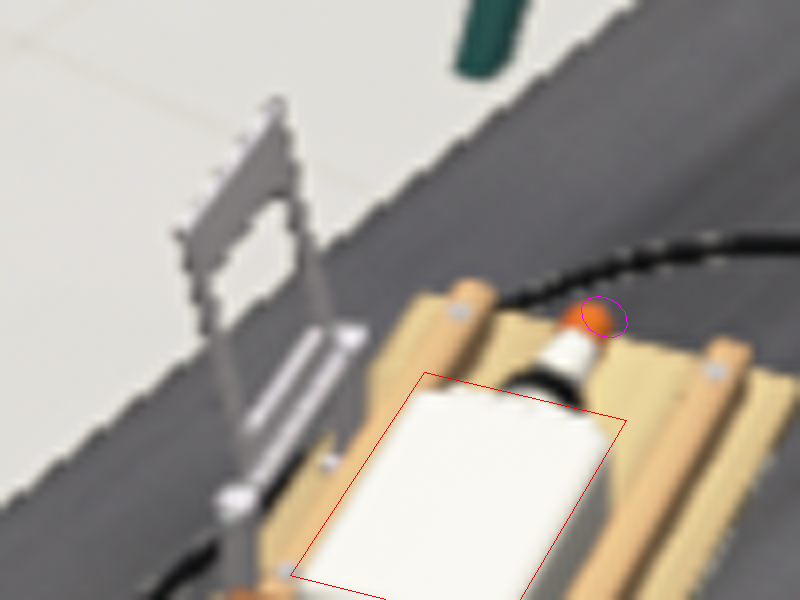

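{"api": "drive_tool", "payload": {
  "series": [
    [-10, -45, 0, 0, 0, 0, 0],
    [-40, -95, -10, 0, 0, 0, 0],
    [-75, -95, -50, 0, 0, 0, 0],
    [-105, -95, -95, 0, 0, 0, 0],
    [-111, -95, -132, 0, 0, 0, 0]
  ]
}}

```text
clock: 18.8
tcp_pos: [0.588, 0.2082, 0.2396]
orientation: [-0.034, -2.218, 2.215]
contact_force: [0.4, -1.1, -0.5]
grip_width: -0.0002
```

```bash
python3 - <<'E'
from h import *
d=r.grab_frame("top");d=r.grab_frame("side");rep()
print(to(J(30,-110,135),ori(0,-1)))
E
```

```text
t 18.9 jig [  38.1 -114.8  238.8] y_t [np.float64(0.007), np.float64(-0.008), np.float64(-1.0)] z_t [np.float64(-1.0), np.float64(-0.007), np.float64(-0.007)] F [ 0.12  1.06 -0.37] g -0.2 q [-0.25  0.4  -0.26  1.67  0.11  1.08 -2.13]
[  5.7 103.7   8.8   0.4   0.4  -0.5]
```

{"api": "drive_tool", "payload": {
  "series": [
    [2, 25, 7, 0.4, 0.4, -0.5, 0],
    [2, 50, 7, 0.4, 0.4, -0.5, 0],
    [2, 75, 7, 0.4, 0.4, -0.5, 0],
    [2, 100, 7, 0.4, 0.4, -0.5, 0],
    [2, 103, 7, 0.4, 0.4, -0.5, 0]
  ]
}}

```text
clock: 19.4
tcp_pos: [0.5811, 0.2097, 0.1316]
orientation: [-0.007, -2.209, 2.213]
contact_force: [0.6, -0.6, -0.9]
grip_width: 0.0005
```

```bash
cat >> h.py <<'E'
def fr(psi,rho=78,b=11):
    y=-53.5+rho*np.sin(psi)-2*np.cos(psi)-b; z=56+rho*np.cos(psi)+2*np.sin(psi)
    return to(J(30,y,z),ori(0,-1)),np.round([y,z],1)
E
python3 - <<'E'
from h import *
d=r.grab_frame("side"); crop(d,"pics/s22.png",230,200,100,75,8)
rep()
for p in(-.3,-.2,-.1,0,.1,.2): print(p,*fr(p))
E
```

```text
t 19.45 jig [  30.9 -112.   133.1] y_t [np.float64(-0.001), np.float64(0.005), np.float64(-1.0)] z_t [np.float64(-1.0), np.float64(-0.0), np.float64(0.001)] F [-0.07 -0.12 -0.7 ] g -0.0 q [-0.26  0.51 -0.25  1.77  0.15  0.9  -2.16]
-0.3 [22.5  3.3  0.9 -0.1  0.   0.3] [-89.5 129.9]
-0.2 [30.   1.2  0.9 -0.1  0.   0.3] [-82. 132.]
-0.1 [37.7 -0.1  0.9 -0.1  0.   0.3] [-74.3 133.4]
0 [45.5 -0.7  0.9 -0.1  0.   0.3] [-66.5 134. ]
0.1 [53.3 -0.4  0.9 -0.1  0.   0.3] [-58.7 133.8]
0.2 [61.   0.6  0.9 -0.1  0.   0.3] [-51.  132.8]
```

View pics/s22.png

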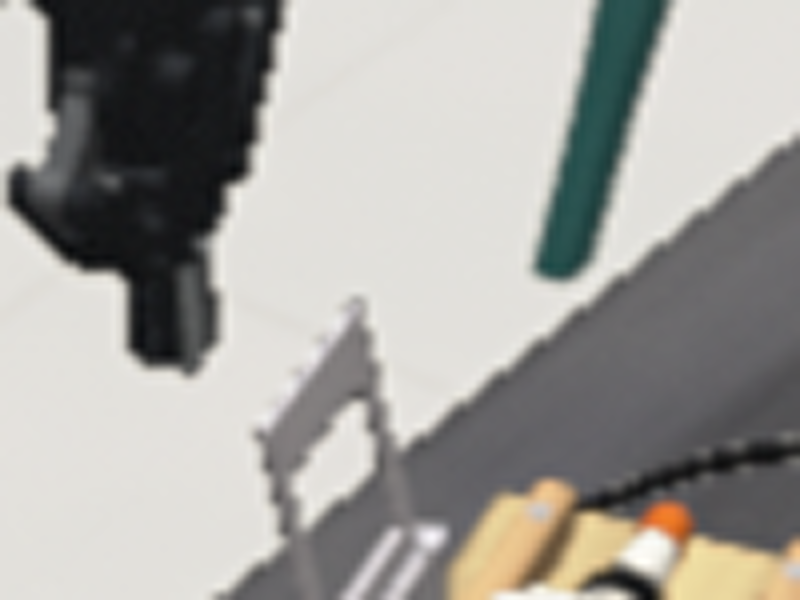

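{"api": "drive_tool", "payload": {
  "series": [
    [12, 3.3, 1, 0, 0, 0, 0],
    [22.5, 3.3, 1, 0, 0, 0, 0],
    [30, 1.2, 1, 0, 0, 0, 0],
    [38, 0, 1, 0, 0, 0, 0],
    [45.5, -0.7, 1, 0, 0, 0, 0]
  ]
}}

```text
clock: 19.95
tcp_pos: [0.5365, 0.21, 0.1351]
orientation: [-0.011, -2.212, 2.213]
contact_force: [0.5, -0.3, -0.8]
grip_width: 0.0001
```

```bash
python3 - <<'E'
from h import *
d=r.grab_frame("side"); crop(d,"pics/s23.png",230,200,100,75,8)
rep()
for p in(.1,.2,.3,.4,.5): print(p,*fr(p))
E
```

```text
t 20.0 jig [ 30.2 -65.2 134.9] y_t [np.float64(-0.001), np.float64(0.005), np.float64(-1.0)] z_t [np.float64(-1.0), np.float64(-0.001), np.float64(0.001)] F [-0.39  1.44 -0.21] g -0.0 q [-0.28  0.44 -0.26  1.87  0.14  0.85 -2.19]
0.1 [ 6.5  1.1  0.2 -0.1  0.1  0.3] [-58.7 133.8]
0.2 [14.2  2.1  0.2 -0.1  0.1  0.3] [-51.  132.8]
0.3 [21.8  3.9  0.2 -0.1  0.1  0.3] [-43.4 131.1]
0.4 [29.2  6.4  0.2 -0.1  0.1  0.3] [-36.  128.6]
0.5 [36.3  9.6  0.2 -0.1  0.1  0.3] [-28.9 125.4]
```

View pics/s23.png

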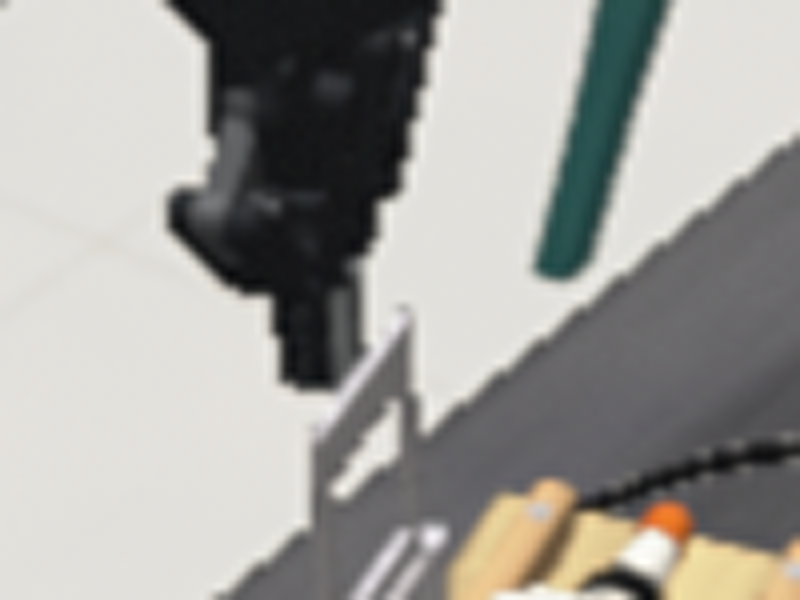

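{"api": "drive_tool", "payload": {
  "series": [
    [6.5, 1, 0, 0, 0, 0, 0],
    [14.2, 2.1, 0, 0, 0, 0, 0],
    [21.8, 3.9, 0, 0, 0, 0, 0],
    [29.2, 6.4, 0, 0, 0, 0, 0],
    [36.3, 9.6, 0, 0, 0, 0, 0]
  ]
}}

```text
clock: 20.5
tcp_pos: [0.4981, 0.2107, 0.1252]
orientation: [-0.009, -2.212, 2.214]
contact_force: [0.8, 0.7, 0.1]
grip_width: -0.0001
```

```bash
python3 - <<'E'
from h import *
d=r.grab_frame("side"); crop(d,"pics/s24.png",230,200,100,75,8)
rep()
for p in(.6,.7,.8,.9,1.0): print(p,*fr(p))
E
```

```text
t 20.55 jig [ 30.1 -26.5 124.5] y_t [np.float64(-0.002), np.float64(0.007), np.float64(-1.0)] z_t [np.float64(-1.0), np.float64(-0.002), np.float64(0.002)] F [ 0.44  1.49 -0.78] g -0.2 q [-0.3   0.41 -0.27  1.96  0.14  0.8  -2.23]
0.6 [ 4.4  3.   0.1 -0.1  0.1  0.4] [-22.1 121.5]
0.7 [10.7  7.6  0.1 -0.1  0.1  0.4] [-15.8 116.9]
0.8 [16.5 12.8  0.  -0.1  0.1  0.4] [ -9.9 111.8]
0.9 [21.7 18.6  0.  -0.1  0.1  0.4] [ -4.6 106.1]
1.0 [26.4 24.9  0.  -0.1  0.1  0.4] [ 0.1 99.8]
```

View pics/s24.png

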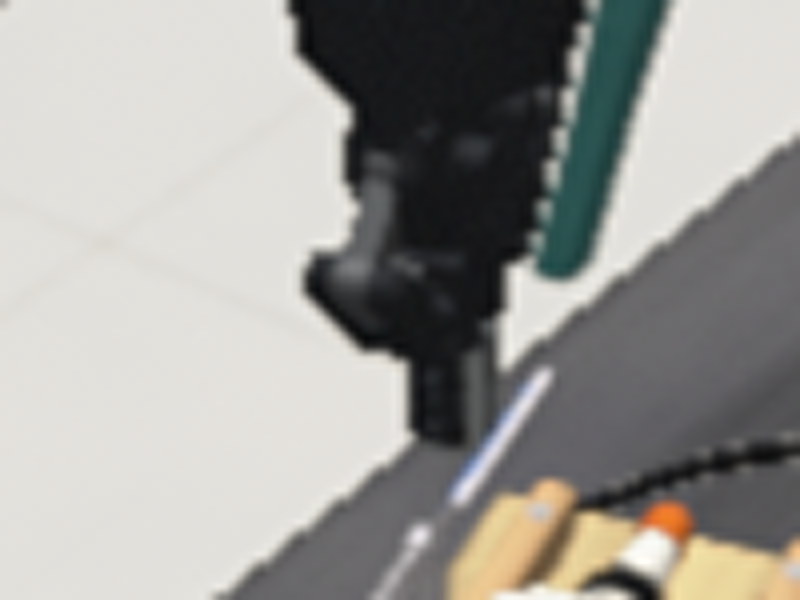

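{"api": "drive_tool", "payload": {
  "series": [
    [4.4, 3, 0, 0, 0, 0, 0],
    [10.7, 7.6, 0, 0, 0, 0, 0],
    [16.5, 12.8, 0, 0, 0, 0, 0],
    [21.7, 18.6, 0, 0, 0, 0, 0],
    [26.4, 24.9, 0, 0, 0, 0, 0]
  ]
}}

```text
clock: 21.05
tcp_pos: [0.4694, 0.2108, 0.0992]
orientation: [-0.005, -2.21, 2.214]
contact_force: [0.3, 0.3, -0.6]
grip_width: 0.0003
```

```bash
python3 - <<'E'
from h import *
d=r.grab_frame("side"); crop(d,"pics/s25.png",230,210,100,75,8)
rep()
for p in(1.07,1.15,1.23,1.31,1.38): print(p,*fr(p))
E
```

```text
t 21.1 jig [29.6  2.  98.2] y_t [np.float64(-0.003), np.float64(0.009), np.float64(-1.0)] z_t [np.float64(-1.0), np.float64(-0.003), np.float64(0.003)] F [-1.    1.5  -0.38] g -0.1 q [-0.32  0.41 -0.27  2.03  0.16  0.73 -2.27]
1.07 [ 1.   3.  -0.4 -0.2  0.1  0.5] [ 3.  95.2]
1.15 [ 3.8  8.5 -0.4 -0.2  0.1  0.5] [ 5.9 89.7]
1.23 [ 6.3 14.3 -0.4 -0.2  0.1  0.5] [ 8.3 84. ]
1.31 [ 8.2 20.2 -0.5 -0.2  0.1  0.5] [10.3 78. ]
1.38 [ 9.5 25.5 -0.5 -0.2  0.1  0.5] [11.7 72.8]
```

View pics/s25.png

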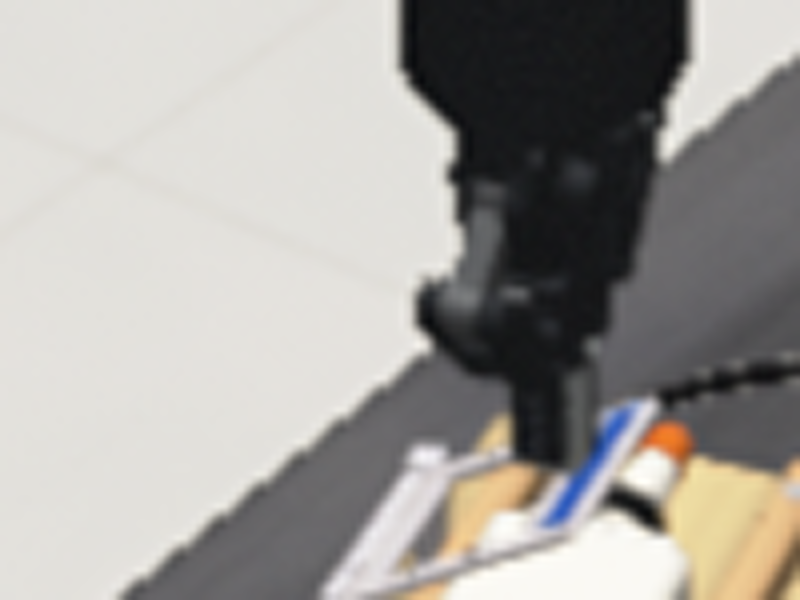

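```bash
python3 - <<'E'
from h import *
for p in(.95,1.0,1.05,1.1,1.2,1.3): print(p,*fr(p,86))
E
```

```text
0.95 [ 2.4 -9.5 -0.4 -0.2  0.1  0.5] [  4.3 107.7]
1.0 [ 4.9 -5.9 -0.4 -0.2  0.1  0.5] [  6.8 104.1]
1.05 [ 7.2 -2.3 -0.4 -0.2  0.1  0.5] [  9.1 100.5]
1.1 [ 9.3  1.5 -0.4 -0.2  0.1  0.5] [11.2 96.8]
1.2 [12.9  9.3 -0.4 -0.2  0.1  0.5] [14.9 89. ]
1.3 [15.7 17.4 -0.5 -0.2  0.1  0.5] [17.8 80.9]
```

{"api": "drive_tool", "payload": {
  "series": [
    [-1, -9, 0, 0, 0, 0, 0],
    [4, -9, 0, 0, 0, 0, 0],
    [7.5, -3, 0, 0, 0, 0, 0],
    [9.5, 1.5, 0, 0, 0, 0, 0],
    [12.9, 9.3, 0, 0, 0, 0, 0]
  ]
}}

```text
clock: 21.6
tcp_pos: [0.4552, 0.2107, 0.0888]
orientation: [-0.003, -2.209, 2.214]
contact_force: [-0.1, -0.8, 0.1]
grip_width: -0.0002
```

```bash
python3 - <<'E'
from h import *
d=r.grab_frame("side"); crop(d,"pics/s26.png",230,210,100,75,8)
rep()
for p in(1.25,1.3,1.37,1.45,1.5,1.57): print(p,*fr(p,86))
E
```

```text
t 21.65 jig [29.1 16.4 87.3] y_t [np.float64(-0.004), np.float64(0.011), np.float64(-1.0)] z_t [np.float64(-1.0), np.float64(-0.003), np.float64(0.004)] F [ 0.11  0.85 -1.48] g 0.2 q [-0.33  0.41 -0.27  2.07  0.16  0.69 -2.29]
1.25 [ 0.   2.3 -0.9 -0.2  0.2  0.6] [16.5 85. ]
1.3 [ 1.3  6.4 -0.9 -0.2  0.2  0.6] [17.8 80.9]
1.37 [ 2.8 12.2 -0.9 -0.2  0.2  0.6] [19.4 75.1]
1.45 [ 4.  19.  -0.9 -0.2  0.2  0.6] [20.6 68.3]
1.5 [ 4.5 23.3 -1.  -0.2  0.2  0.6] [21.1 64.1]
1.57 [ 4.8 29.3 -1.  -0.2  0.2  0.6] [21.5 58.1]
```

View pics/s26.png

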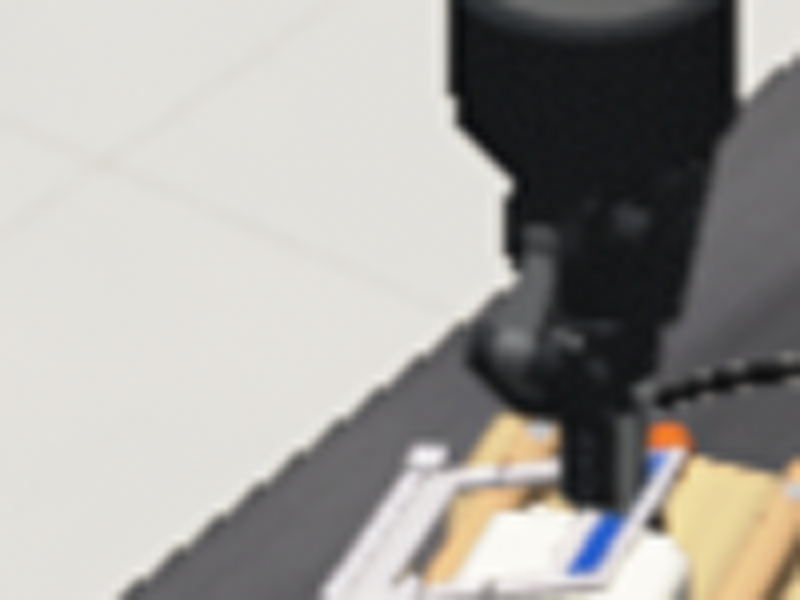

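{"api": "drive_tool", "payload": {
  "series": [
    [0, 2.3, 0, 0, 0, 0, 0],
    [1.3, 6.4, 0, 0, 0, 0, 0],
    [2.5, 11, 0, 0, 0, 0, 0],
    [3, 15, 0, 0, 0, 0, 0],
    [3, 19, 0, 0, 0, 0, 0]
  ]
}}

```text
clock: 22.15
tcp_pos: [0.4503, 0.2101, 0.068]
orientation: [0.0, -2.206, 2.214]
contact_force: [0.1, 0.7, 0.5]
grip_width: 0.0001
```

{"api": "drive_tool", "payload": {
  "series": [
    [0, 2, 0, 0, 0, 0, 0],
    [0, 4, 0, 0, 0, 0, 0],
    [0, 5, 0, 0, 0, 0, 0],
    [0, 6, 0, 0, 0, 0, 0],
    [0, 7, 0, 0, 0, 0, 0]
  ]
}}

```text
clock: 22.65
tcp_pos: [0.4503, 0.2101, 0.061]
orientation: [-0.0, -2.207, 2.214]
contact_force: [-0.7, -0.1, 0.3]
grip_width: -0.0001
```

```bash
python3 - <<'E'
from h import *
d=r.grab_frame("side"); crop(d,"pics/s27.png",230,210,100,75,8)
rep()
E
```

```text
t 22.7 jig [29.1 19.7 60.9] y_t [np.float64(-0.004), np.float64(0.011), np.float64(-1.0)] z_t [np.float64(-1.0), np.float64(-0.003), np.float64(0.004)] F [0.44 0.29 0.29] g 0.0 q [-0.35  0.45 -0.26  2.09  0.19  0.63 -2.31]
```

View pics/s27.png

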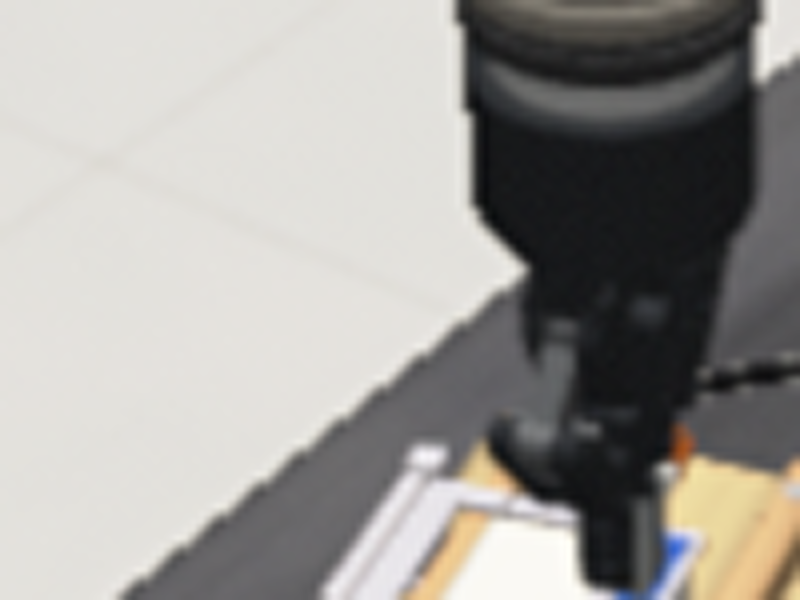

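Now press down slowly until the force rises (end of travel).

{"api": "drive_tool", "payload": {
  "series": [
    [0, 0.7, 0, 0, 0, 0, 0],
    [0, 1.4, 0, 0, 0, 0, 0],
    [0, 2.1, 0, 0, 0, 0, 0],
    [0, 2.6, 0, 0, 0, 0, 0],
    [0, 2.6, 0, 0, 0, 0, 0]
  ]
}}

```text
clock: 23.2
tcp_pos: [0.4502, 0.2101, 0.0582]
orientation: [0.0, -2.207, 2.214]
contact_force: [-0.3, 0.4, 0.2]
grip_width: -0.0003
```

{"api": "drive_tool", "payload": {
  "series": [
    [0, 0.6, 0, 0, 0, 0, 0],
    [0, 1.2, 0, 0, 0, 0, 0],
    [0, 1.8, 0, 0, 0, 0, 0],
    [0, 1.8, 0, 0, 0, 0, 0]
  ]
}}

```text
clock: 23.6
tcp_pos: [0.4503, 0.2102, 0.0577]
orientation: [-0.0, -2.206, 2.215]
contact_force: [-4.4, -2.4, 15.3]
grip_width: -0.0004
```

{"api": "drive_tool", "payload": {
  "series": [
    [0, 0, 0, 0, 0, 0, 0],
    [0, 0, 0, 0, 0, 0, 0],
    [0, -2, 0, 0, 0, 0, 0],
    [0, -20, 0, 0, 0, 0, 0],
    [0, -60, 0, 0, 0, 0, 0]
  ]
}}

```text
clock: 24.1
tcp_pos: [0.4488, 0.2092, 0.1157]
orientation: [0.006, -2.2, 2.215]
contact_force: [0.5, 0.0, 0.4]
grip_width: -0.0
```

{"api": "drive_tool", "payload": {
  "series": [
    [0, -50, 0, 0, 0, 0, 0],
    [0, -100, 0, 0, 0, 0, 0],
    [0, -110, 40, 0, 0, 0, 0],
    [0, -110, 90, 0, 0, 0, 0],
    [0, -110, 140, 0, 0, 0, 0]
  ]
}}

```text
clock: 24.6
tcp_pos: [0.4491, 0.0687, 0.2273]
orientation: [0.006, -2.202, 2.216]
contact_force: [1.1, -0.4, 0.2]
grip_width: 0.0001
```

{"api": "drive_tool", "payload": {
  "series": [
    [0, 0, 50, 0, 0, 0, 0],
    [0, 0, 100, 0, 0, 0, 0],
    [0, 0, 130, 0, 0, 0, 0],
    [0, 0, 130, 0, 0, 0, 0],
    [0, 0, 130, 0, 0, 0, 0]
  ]
}}

```text
clock: 25.1
tcp_pos: [0.4477, -0.0616, 0.228]
orientation: [0.005, -2.201, 2.215]
contact_force: [-0.6, 1.9, -1.0]
grip_width: 0.0002
```

```bash
python3 - <<'E'
from h import *
rep()
overlay("pics/t28.png","top",260,205,100,75,8,90,F=(85,14))
d=r.grab_frame("side"); crop(d,"pics/s28.png",240,230,100,75,8)
dt=r.grab_frame("top"); cv2.imwrite("pics/top28.png",dt["frame"])
f=lambda q,dd,x0,y0:((proj(dd,q)[0]-(x0,y0)+.5)*8).round()
for x in(-2,62):
  for a in(1.57,1.49): print("outer corner",x,a,"side",f(J(x,-53.5+88*np.sin(a),56+88*np.cos(a)),d,240,230),"top",f(J(x,-53.5+88*np.sin(a),56+88*np.cos(a)),dt,260,205))
E
```

```text
t 25.1 jig [-242.7   18.5  228. ] y_t [np.float64(-0.006), np.float64(0.015), np.float64(-1.0)] z_t [np.float64(-1.0), np.float64(-0.003), np.float64(0.006)] F [ 1.93  0.67 -0.99] g 0.2 q [ 0.09  0.12 -0.11  2.05  0.02  0.98 -1.61]
outer corner -2 1.57 side [630. 382.] top [375. 449.]
outer corner -2 1.49 side [629. 362.] top [375. 446.]
outer corner 62 1.57 side [547. 522.] top [199. 450.]
outer corner 62 1.49 side [546. 502.] top [198. 447.]
```

View pics/t28.png

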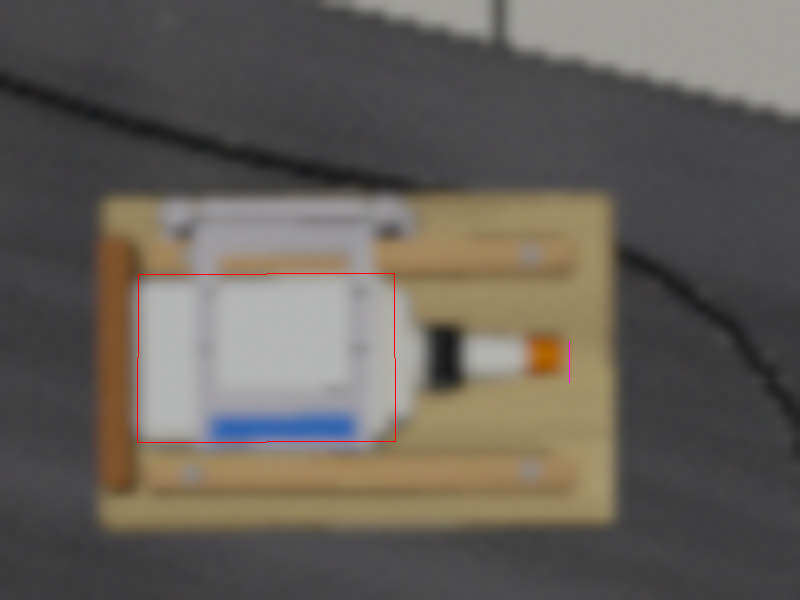

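View pics/s28.png

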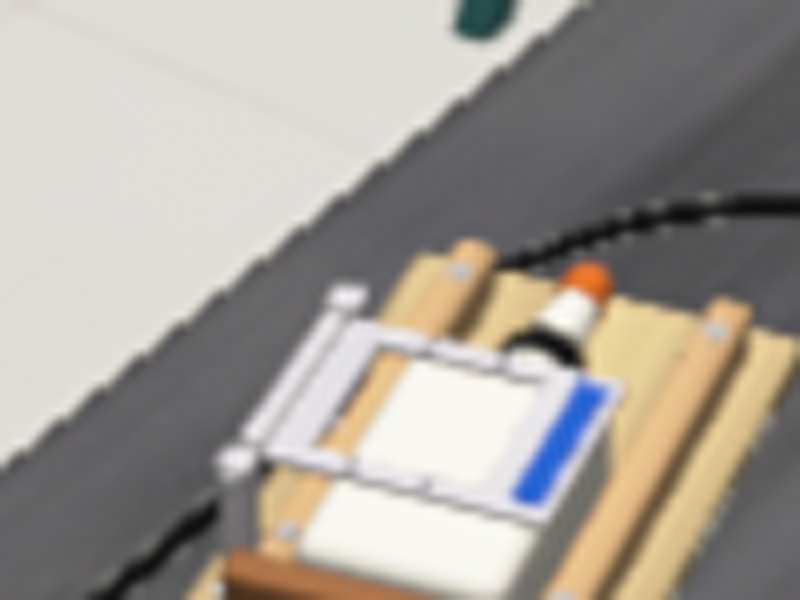

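View pics/top28.png

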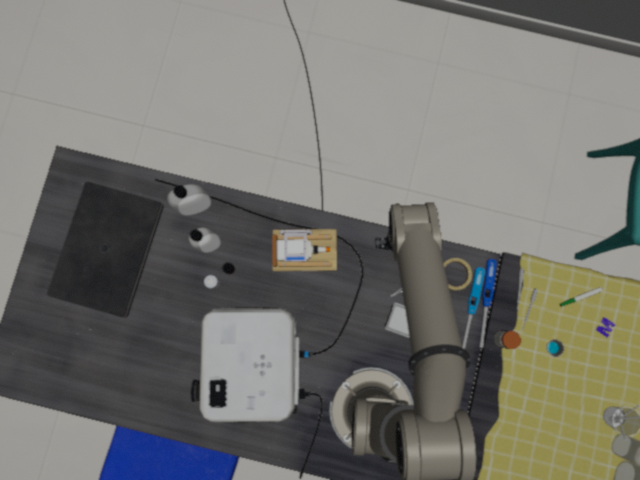

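```bash
python3 - <<'E'
from h import *
for _ in range(4): r.grab_frame("top")
rep(); print(r.get_obs()["qvel"].round(3)); print(r.hand_in())
E
```

```text
t 25.45 jig [-241.5   18.2  228.2] y_t [np.float64(-0.007), np.float64(0.015), np.float64(-1.0)] z_t [np.float64(-1.0), np.float64(-0.007), np.float64(0.006)] F [ 0.39  0.4  -0.43] g 0.2 q [ 0.09  0.12 -0.11  2.05  0.02  0.98 -1.61]
[ 0.004 -0.     0.006  0.    -0.001  0.     0.002]
the job is handed in; nothing more can be done
None
```

The bottle now lies on its flat side between the rails with its foot at the end stop, and the label frame is folded flat over it. I handed in at about 25 s of the 67 s; the interface reported no verdict.

- **Tipping:** I kept the fingers loosely on either side of the nozzle, 27 mm apart, so they steadied the bottle without gripping it. I turned them with it as it went over and let its tip down on the lower finger.
- **Pushing home:** I pushed on the tip cap with closed fingers until the wrist force rose to about 6 N and movement stopped.
- **Folding the frame:** I pushed the bar from behind along its arc, then pressed it down. The wrist force reached about 15 N with the fingertip 57.7 mm above the table, close to the 58 mm expected for a flat frame.

**Last checks:**
- In the side picture the frame's outer corners match the fully folded position within a few pixels of an enlarged crop, closer than for a frame 0.08 rad short of flat.
- In the top picture the foot lines up with the stop face to about 1 mm. The camera calibration is only good to about 2 mm.
- The bystanders look unmoved by eye; I did not measure them. The arm was clear of everything and still.
- No check failed. I could not measure the bottle's turning speed or the finger force directly. The wrist force stayed at noise level, under about 2 N, while the bottle tipped.

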